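# Index a turbidity cell in the self-centring chuck of the nephelometer

## Robot

A 7-joint arm with a two-finger parallel gripper is mounted at the origin on a cart in front of the work surface, level with it; the furniture and walls round the work are solid. World frame = base frame: x ahead of the robot, y to its left, z up, the work surface at z = 0. Lengths are in mm, angles in degrees, forces in N, time in s.
With the tool pointing down it reaches from about 350 to 900 mm from the base axis. Payload 8.1 kg.
Tool frame: the origin (TCP) lies midway between the tips of the shut fingers; the grasp point (between the pads) lies 19 mm behind it (ctrl.grip_point_offset is the distance from the TCP to the grasp point, in mm); z points along the fingers, y is the line along which they close (so a half turn about z gives the same grasp; the last joint's range is limited). The gripper opens to 85 mm and grips with 20 to 120 N. Pads are 22 mm wide; open, the fingers measure 114 mm over their backs; the gripper's body (76 mm by 85 mm) begins 54 mm behind the grasp point. The pads swing forward as they close: fully open they stand 13 mm farther back than shut.
Start: joints at [68.491, 24.895, 1.432, 90.138, -0.665, 64.973, -4.303], TCP at [168.369, -601.908, 231.323] pointing down, gripper open.
Joint ranges: [-149.89, 149.89], [-25.12, 119.58], [-72.63, 75.52], [4.76, 147.25], [-75.54, 255.54], [6.69, 114.76], [-157.13, 157.13]. Speed limits (degrees/s): [127.2, 127.2, 172.46, 172.46, 180, 180, 180].

## Interface

Orientations are given as [roll, pitch, yaw] about the fixed x, y, z axes, in that order (R = Rz(yaw) Ry(pitch) Rx(roll)).
In Python, from rig import ctrl gives the robot as it stands. The module is installed in compiled form; this text tells all that it offers.
- The arm moves only by the shell command python3 -m jog 'ROWS'. ROWS is JSON, a list of rows, each an object of numbers: "x", "y", "z": the shift along the tool's x, y, z as a fraction of full scale; "rx", "ry", "rz": the turn, a rotation vector about the tool's x, y, z as a fraction of full scale; "gripper": the closure, from 0 (fully open) to 1 (shut). In form: [{"x": .., "y": .., "z": .., "rx": .., "ry": .., "rz": .., "gripper": ..}, ...]. A call has exactly 10 rows; each row is the pose to reach, as a shift and turn from the pose commanded when the call began, along the tool's axes at that moment, turning the shorter way round; what a row does not reach only later rows make up. Full scale, the value 1, is 0.8 m for a shift and 360 degrees for a turn. A row lasts 1/8 s, in which the tool goes at most 62.5 mm and 10.7 degrees, less where a joint would pass 70% of its speed; a pose out of reach is approached as far as the arm can. A call with a number of a shift or a turn outside -1 to 1 is refused whole. A call with a gripper value outside its range is refused whole. The fingers move at their own pace and stop on an object; the grip force is fixed at half the most. Time passes only in rows, so rows that repeat a pose let the fingers close, or fill a call up. It gives the time, the measured TCP pose, the force, the opening and the grip force at its end, in the units of the state.
- ctrl.get_state(): the state, without advancing time (a new reading comes with each control period).
- ctrl.get_image(name): name is "scene" or "top"; returns a dict with "color" (400x640x3 uint8, red, green, blue), "depth" (400x640 float32, mm along the optical axis (not along the pixel's ray), 0 where there is no reading), "fx", "fy", "cx", "cy" (pixels), "rvec" (rotation vector, rad) and "tvec" (3), from world to camera coordinates, as OpenCV has them. Camera axes: x right, y down, z forward; pixel columns grow to the right and rows downward; lengths in mm; the calibration is good to about 2 mm. A picture is of the moment at which its call begins.
- ctrl.sign_off(): hands the job in; it is judged then, once.
Trained networks look in the newest picture that a camera, given by its name, has taken for a name from the list of things; names that differ only in an ending like _2 or _b are one class to them, and where a whole thing is asked for, a point or a joint stands for the part that bears it (a point fixed in the world has none). Each returns a list of dicts, best first, with "conf" (0 to 1); they miss things now and then, are a little off and sometimes report something else, mostly with a low value. They report only what shows in the picture. A call takes as long as a camera call. They do not tell look-alikes from the thing itself.
- ctrl.trace(label, camera): "region" (400x640 bool, what is visible of it) and "extent" ([left, top, width, height] in pixels, round what is visible of it).
The state is a dict: "time_s": time; "joints": joint angles; "joint_vel": joint speeds; "joint_efforts": joint torques, N m; "ee_pos": TCP position; "ee_rot": TCP orientation; "wrist_force": force on the tool from outside, world axes, zero at the start; "moment": the same for the moment, N m; "opening": finger opening in mm; "gripper_force": force on a finger pad.
Only numpy, scipy, OpenCV 4.12 (cv2) and the standard library are available. Lean on these libraries where they do the work, as an engineer would, in place of code of your own. Each camera call takes 0.05 s, during which the arm holds its last target. There are 200 camera calls.

## Task

Get the blue-capped sample cell ready for its turbidity reading: the chuck on the sloping deck was left closed, so swing its lever back to open the jaws, then set the cell gently down on the chuck's seat, standing square to the deck, with its white index line facing the red index mark. Then swing the lever clockwise until all three jaws grip the cell, with the line still on the mark, and let go of everything. The glass must not be dropped in or tipped over, and the two calibration standards and the two loose bottles beside it must be left standing where they are.

Things in the scene. Friction and masses are not known exactly. Their poses are not given: they have to be found in the camera images.
- turbidimeter: fixed bench instrument, off-white wedge 210 deep x 224 wide mm, 40 mm high in front and 133 mm at the back, its deck sloping up 24 degrees away from its front. Origin: centre of its underside on the worktop; x points from its front to its back, y to its left, z up. Front panel blue with a display and keys
- chuck: fixed cell chuck on the deck. Origin: on its axis at the deck surface; z = chuck axis, square to the deck (leans 24 degrees from vertical towards the instrument's front), x = uphill, y = to the instrument's left. Flange radius 61 mm, 4 mm high; dark fixed ring radius 30 to 46 mm up to z = 18.5 mm, red index mark on it at the downhill side (-x); jaws rise to z = 38 mm
- cell_seat: black rubber disc in the bottom of the chuck on which the cell stands, 49 mm across; origin: centre of its underside on the chuck axis; its top is at z = 7 mm in the chuck's frame
- index_mark (a point): tip end of the red index mark on the chuck's fixed ring, 39 mm from the axis on the chuck's -x side, at z = 21 mm
- chuck_sleeve (a joint): angle (rad) of the knurled sleeve with the lever that drives the three jaws; 0 = fully open, 1.2 = stop; grows clockwise seen from above the deck. The jaw faces stand 27.5 mm - 6 mm x angle from the axis, so they touch the 46 mm cell at about 0.75 and grip it at 0.8 to 0.9. It stays where it is left; turning takes about 3 N at the knob
- lever_knob (a point): middle of the lever's upright black knob (16.5 mm across, parallel to the chuck axis, from z = 16.5 to 50 mm in the chuck's frame), 83 mm from the axis at z = 36 mm. In the chuck's frame the knob lies at angle -0.61 rad - chuck_sleeve about z (right rear when open, right when closed). The flat lever arm under it ends at z = 16.5 mm
- jaw_rear: steel jaw with slippery white plastic face, uphill (+x) side of the chuck, 16 mm wide, z = 19 to 38 mm; slides radially. Its frame coincides with the chuck's when the jaws are open
- jaw_left: the same jaw at 120 degrees about the chuck axis (downhill left)
- jaw_right: the same jaw at 240 degrees about the chuck axis (downhill right)
- sample_cell: closed round glass cell with BLUE ribbed cap, loose, upright, about 160 g, half of it in its grey foot: 12 mm foot and glass 46 mm across, 74 mm high; cap 44 mm across from z = 74 to 100 mm. Origin: centre of its underside, z up along its axis, x towards its white index line (line on the glass, a rib on the cap and an arrow on top of the cap all point along +x)
- cell_index (a point): point on the sample cell's white index line, 23 mm from its axis (+x of the cell), 50 mm above its underside
- standard_black: calibration standard, same cell with a BLACK cap; leave it alone. Origin: centre of its underside
- standard_green: calibration standard, same cell with a GREEN cap; leave it alone. Origin: centre of its underside
- bottle_teal: loose water sample bottle, teal cap, 53 mm across, 173 mm high; leave it alone. Origin: centre of its underside
- bottle_navy: loose water sample bottle, navy cap and blue label, 55 mm across, 181 mm high; leave it alone. Origin: centre of its underside
Mind the look-alikes: they are no part of the job. Leave any orange or pink look-alike of the sample_cell alone.

How it is judged (in metres and radians):
At the end, for the whole second after the job is handed in: The blue-capped cell stands on the seat (its underside within 8 mm of the seat's origin, its axis within 5 degrees of the chuck axis), its index line within 10 degrees of the red mark, all three jaws press on it with more than 1 N each, and it is at rest (distance between sample_cell and cell_seat below 0.008 m and angle between the z axis of sample_cell and the z axis of chuck, either way round below 0.09 rad and z of cell_index in the frame of chuck above 0.045 m and x of cell_index in the frame of chuck below -0.015 m and angle between the x axis of sample_cell and the x axis of chuck, either way round below 0.175 rad and contact force between each of jaw_rear, jaw_left, jaw_right and sample_cell above 1 N and linear speed of sample_cell below 0.02 m/s); the robot touches nothing.
It fails at once if the sample cell is dropped or jammed hard onto the seat (over 40 N) (contact force between sample_cell and cell_seat above 40 N).
It fails at once if the sample cell is tipped over (angle between sample_cell's own z axis and vertical above 1 rad).
It fails at once if a standard or a loose bottle is pushed away (over 30 mm) or knocked over (distance of any of standard_black, standard_green, bottle_teal, bottle_navy from where it was at the start of the episode above 0.03 m or angle between any of standard_black, standard_green, bottle_teal, bottle_navy's own z axis and vertical above 0.4 rad).
It also fails if it takes over 58 s, if anything falls off the work surface, if the arm or the gripper's body presses on something with over 40 N, if the wrist force passes 120 N, or if a joint passes its speed limit or range.

## Working session

There is one attempt and no reset: what is moved stays moved. The work goes in short steps, Python scripts to look and compute and a shell command to move; the robot and the scene stay as the last step left them, time stands still between calls to the robot, and variables do not carry over. Pictures are saved under pics/ and viewed, at most 10 in all, crops included, and the job is handed in when it is done.

```bash
mkdir -p pics
cat > h.py <<'E'
import numpy as np, cv2
from rig import ctrl
from scipy.spatial.transform import Rotation as R
def cam(n):
    d=ctrl.get_image(n); d['R']=R.from_rotvec(np.ravel(d['rvec'])).as_matrix(); d['t']=np.ravel(d['tvec']); return d
def cloud(d):
    v,u=np.mgrid[:400,:640]; z=d['depth']
    p=np.stack([(u-d['cx'])/d['fx']*z,(v-d['cy'])/d['fy']*z,z],-1)
    return (p-d['t'])@d['R']
def proj(d,p):
    q=np.atleast_2d(p)@d['R'].T+d['t']; return np.c_[d['fx']*q[:,0]/q[:,2]+d['cx'],d['fy']*q[:,1]/q[:,2]+d['cy']]
def ray(d,u,v,zw):
    r=np.array([(u-d['cx'])/d['fx'],(v-d['cy'])/d['fy'],1])@d['R']; c=-d['t']@d['R']; return c+r*(zw-c[2])/r[2]
E
python3 - <<'E'
from h import *
for n in('scene','top'):
    d=cam(n); cv2.imwrite(f'pics/{n}0.png',cv2.cvtColor(d['color'],cv2.COLOR_RGB2BGR)); np.savez(f'{n}0.npz',**d)
    print(n,'cam pos',(-d['t']@d['R']).round(),d['fx'])
    P=cloud(d)
    for l in('sample_cell','chuck','turbidimeter','lever_knob','standard_black','standard_green','bottle_teal','bottle_navy','index_mark'):
        for r in ctrl.trace(l,n)[:4]:
            m=r['region']&(d['depth']>0); print(l,round(r['conf'],2),r['extent'],np.median(P[m],0).round() if m.any() else None)
s=ctrl.get_state();print(s)
E
```

```text
scene cam pos [-227.  822. 1048.] 479.79079317341433
sample_cell 0.7 [393.3, 181.1, 17.5, 29.0] [ 373. -372.   63.]
sample_cell 0.66 [366.7, 184.0, 14.5, 28.8] [ 445. -298.   65.]
sample_cell 0.66 [413.5, 166.9, 13.5, 30.5] [ 371. -479.   62.]
chuck 0.74 [206.6, 220.3, 98.0, 88.4] [518. 193.  94.]
turbidimeter 0.71 [203.0, 220.0, 106.7, 101.1] [506. 205.  80.]
lever_knob 0.59 [229.1, 230.2, 49.2, 44.9] [528. 189. 110.]
lever_knob 0.4 [346.8, 201.5, 14.2, 31.5] [ 444. -182.   64.]
standard_black 0.77 [311.8, 199.0, 8.8, 30.5] [ 543. -112.   71.]
standard_black 0.17 [228.3, 230.4, 47.2, 47.5] [525. 186. 112.]
standard_green 0.74 [346.8, 200.5, 15.3, 33.6] [ 444. -182.   65.]
bottle_teal 0.7 [337.5, 165.0, 10.9, 43.1] [ 548. -250.   96.]
bottle_navy 0.75 [318.7, 200.9, 17.2, 52.5] [440. -51. 102.]
index_mark 0.72 [205.3, 217.0, 96.0, 89.7] [518. 192.  94.]
top cam pos [ 332.  -85. 1456.] 407.27809268803725
sample_cell 0.69 [317.9, 191.1, 13.3, 15.3] [ 545. -123.   98.]
sample_cell 0.63 [369.0, 218.2, 18.2, 13.4] [ 452. -304.   98.]
sample_cell 0.6 [420.6, 239.8, 21.7, 13.8] [ 378. -482.
[... 706 characters left out ...]
': 1.0, 'joints': array([68.49002486, 24.89617658,  1.43085741, 90.13733408, -0.66702644,
       64.97191778, -4.30299327]), 'joint_vel': array([ 0.04227633, -0.08592932,  0.00653218,  0.03908916,  0.10543822,
        0.08738384, -0.00223787]), 'joint_efforts': array([-1.03184502e-03, -6.70301127e+01,  1.02350850e+00, -3.16570151e+01,
        1.55412202e-02,  2.54737934e-03,  1.41384999e-05]), 'ee_pos': array([ 168.41486868, -601.90591848,  231.31253501]), 'ee_rot': array([ 1.79997294e+02, -2.31021777e-03,  1.56268693e+01]), 'wrist_force': array([0.36778158, 0.65499904, 0.36006845]), 'moment': array([-0.00603287,  0.03388966,  0.00739119]), 'gripper_force': 0.0, 'opening': 85.20663675910065}
```

View pics/scene0.png

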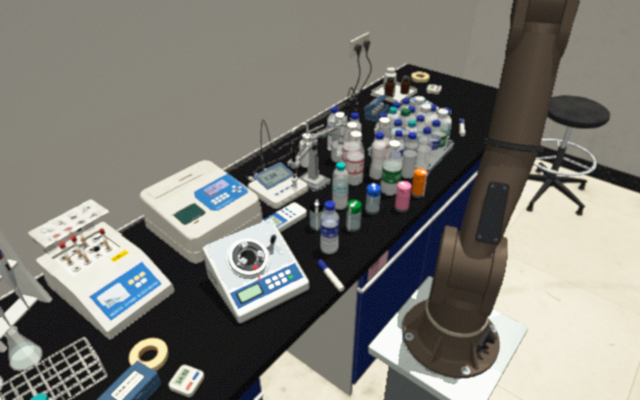

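View pics/top0.png

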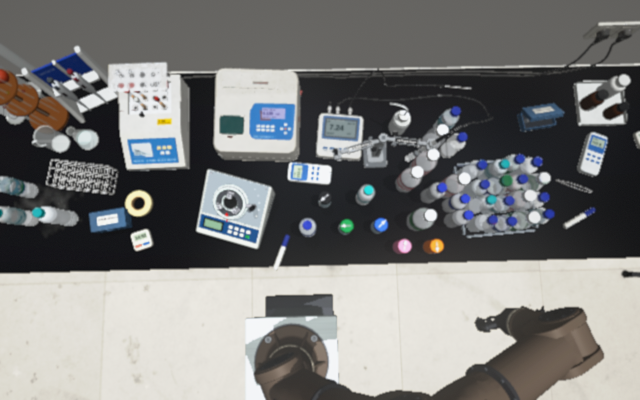

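Candidates: scene (373,198)/top (379,226) has a blue cap. Scene (403,196)/top (403,245) is pink and scene (420,182)/top (433,245) is orange. The navy bottle is at top (307,227). The blue-capped small cell at top (379,226) fits the description; I'll confirm it enlarged.

Run:
```python
from h import *
def crop(n,x,y,w,h,W,H):
    im=np.load(f'{n}0.npz')['color'][y:y+h,x:x+w]; return cv2.resize(im,(W,H),interpolation=cv2.INTER_CUBIC)
a=crop('top',360,206,40,40,400,300*4//3)[:300] if 0 else crop('top',360,211,40,30,400,300)
b=crop('top',195,165,84,63*1,400,300) if 0 else crop('top',195,168,88,66,400,300)
c=crop('scene',350,175,40,45//1,400,300) if 0 else crop('scene',345,178,48,36,400,300)
e=crop('scene',205,222,88,66,400,300)
cv2.imwrite('pics/c1.png',np.vstack([np.hstack([a,b]),np.hstack([c,e])])[...,::-1])
for n in('top','scene'):
    d=dict(np.load(n+'0.npz')); P=cloud(d); im=d['color'].astype(int); hsv=cv2.cvtColor(d['color'],cv2.COLOR_RGB2HSV)
    # cell cap
    x0,y0=(360,206) if n=='top' else (355,175)
    sub=np.zeros((400,640),bool); sub[y0:y0+40,x0:x0+40]=1
    m=sub&(abs(P[...,2]-99.5)<4); 
    print(n,'cap top',m.sum(),P[m].mean(0).round(1),P[m].min(0).round(),P[m].max(0).round())
    # deck plane RANSAC over instrument
    sub[:]=0; 
    if n=='top': sub[165:250,190:280]=1
    else: sub[215:325,200:312]=1
    white=sub&(im.min(-1)>150)&(P[...,2]>35)&(P[...,2]<140)
    Q=P[white]; best=None; rng=np.random.default_rng(0)
    for _ in range(500):
        q=Q[rng.choice(len(Q),3,False)]; nn=np.cross(q[1]-q[0],q[2]-q[0]); L=np.linalg.norm(nn)
        if L<1: continue
        nn/=L; nn*=np.sign(nn[2]); i=abs((Q-q[0])@nn)<2
        if abs(nn[2]-np.cos(np.radians(24)))<.03 and (best is None or i.sum()>best.sum()): best=i
    I=Q[best]; c=I.mean(0); nn=np.linalg.svd(I-c)[2][2]; nn*=np.sign(nn[2])
    print('deck',best.sum(),nn.round(3),'tilt',np.degrees(np.arccos(nn[2])).round(1),'yaw uphill',np.degrees(np.arctan2(-nn[1],-nn[0])).round(1),'c',c.round(1))
    red=sub&((hsv[...,0]<10)|(hsv[...,0]>170))&(hsv[...,1]>100)&(hsv[...,2]>80)
    v,u=np.nonzero(red); print('red',list(zip(u,v)),P[red].round(0))
    # outline of instrument footprint: deck inliers min area rect
    print(cv2.minAreaRect(I[:,:2].astype(np.float32)))
```

```text
top cap top 125 [ 449.9 -312.3   99.4] [ 384. -369.   96.] [ 473. -288.  103.]
deck 1275 [-0.388  0.117  0.914] tilt 23.9 yaw uphill -16.8 c [528.1 178.9  92.1]
red [(np.int64(226), np.int64(212)), (np.int64(225), np.int64(213)), (np.int64(226), np.int64(213)), (np.int64(227), np.int64(213)), (np.int64(225), np.int64(214)), (np.int64(226), np.int64(214)), (np.int64(227), np.int64(214)), (np.int64(226), np.int64(215)), (np.int64(227), np.int64(215))] [[508. 206. 101.]
 [505. 209. 101.]
 [504. 205. 105.]
 [505. 203. 101.]
 [501. 209. 103.]
 [502. 207.  97.]
 [501. 203.  99.]
 [499. 207.  93.]
 [498. 203.  97.]]
((517.43896484375, 186.89773559570312), (222.31686401367188, 206.7396697998047), 72.60665893554688)
scene cap top 126 [ 449.1 -276.3   99.5] [ 428. -333.   96.] [ 475. -184.  103.]
deck 1877 [-0.392  0.114  0.913] tilt 24.1 yaw uphill -16.3 c [520.3 189.2  87.3]
red [(np.int64(254), np.int64(265)), (np.int64(255), np.int64(265)), (np.int64(256), np.int64(265)), (np.int64(253), np.int64(266)), (np.int64(254), np.int64(266)), (np.int64(255), np.int64(266)), (np.int64(256), np.int6
[... 386 characters left out ...]
269)), (np.int64(255), np.int64(269)), (np.int64(258), np.int64(276)), (np.int64(258), np.int64(277)), (np.int64(259), np.int64(277)), (np.int64(259), np.int64(278))] [[507. 202. 101.]
 [506. 199.  99.]
 [506. 195.  97.]
 [509. 204.  98.]
 [503. 205. 102.]
 [501. 203. 102.]
 [496. 204. 105.]
 [500. 198.  98.]
 [506. 207.  98.]
 [502. 207. 100.]
 [498. 207. 103.]
 [499. 202.  99.]
 [496. 201.  99.]
 [504. 209.  97.]
 [501. 208.  97.]
 [498. 207.  99.]
 [497. 204.  97.]
 [496. 202.  96.]
 [497. 212. 100.]
 [498. 207.  95.]
 [491. 206.  71.]
 [488. 209.  72.]
 [485. 208.  73.]
 [485. 208.  69.]]
((517.408447265625, 186.74954223632812), (222.13661193847656, 209.1262664794922), 72.71137237548828)
```

View pics/c1.png

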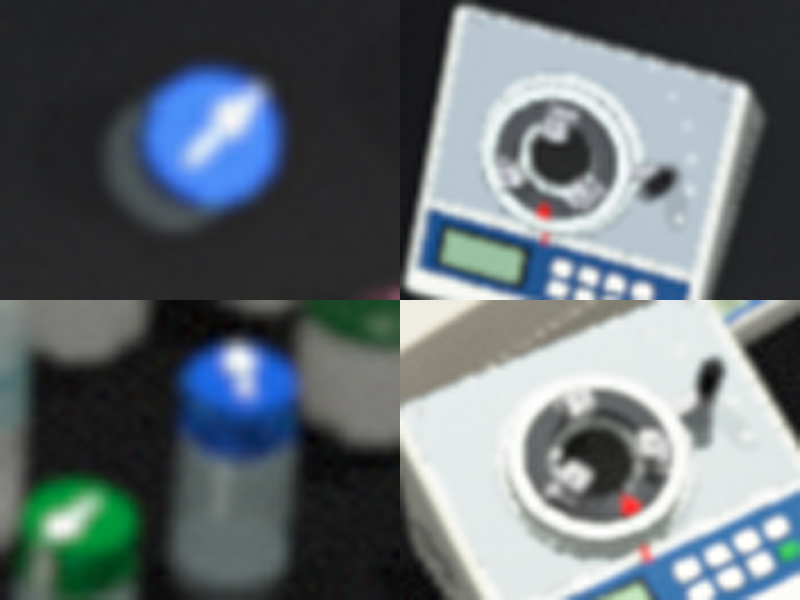

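The crop confirms it: small cell, blue cap, white arrow pointing up-right in the top view (tail (378.7,227.5) to tip (386.5,219.5)). Red mark is at top (226,213), knob near (252,208). Next I'll measure the chuck and cell precisely.

```bash
cat > m.py <<'E'
from h import *
from scipy.optimize import least_squares
def rayplane(d,uv,p0,n):
    uv=np.atleast_2d(uv); r=np.c_[(uv[:,0]-d['cx'])/d['fx'],(uv[:,1]-d['cy'])/d['fy'],np.ones(len(uv))]@d['R']; c=-d['t']@d['R']
    return c+r*(((p0-c)@n)/(r@n))[:,None]
yaw=np.radians(-17.0); RC=R.from_euler('ZY',[yaw,np.radians(-24)]).as_matrix()  # chuck axes
E
python3 - <<'E'
from m import *
print(RC.round(3))
n=RC[:,2]; deck0=np.array([517.4,186.8,86.5])
for nm in('top','scene'):
    d=dict(np.load(nm+'0.npz')); g=d['color'].astype(int).max(-1); im=d['color'].astype(int)
    P=cloud(d); sub=np.zeros((400,640),bool)
    if nm=='top': sub[165:250,190:280]=1; cx,cy=227,203
    else: sub[215:325,200:312]=1; cx,cy=246,258
    # deck offset
    Q=P[sub&(im.min(-1)>150)]; h=(Q-deck0)@n; print(nm,'deck off',np.median(h[abs(h)<6]).round(1))
    # radial edge scan: go outward from centre, last dark->bright transition (g 130)
    big=cv2.resize(d['color'].max(-1),None,fx=8,fy=8,interpolation=cv2.INTER_CUBIC).astype(int)
    uvs=[]
    for a in np.radians(np.arange(0,360,4)):
        rr=np.arange(4,30,.1); u=cx+rr*np.cos(a); v=cy+rr*np.sin(a)
        val=big[((v+.5)*8).astype(int),((u+.5)*8).astype(int)]
        # find first r where the next 2.5px are all bright
        for i in range(len(rr)-20):
            if rr[i]>8 and (val[i:i+20]>140).all(): uvs.append((u[i],v[i])); break
    uvs=np.array(uvs); q=(rayplane(d,uvs,deck0+18.5*n,n)-deck0)@RC
    f=least_squares(lambda x:np.hypot(q[:,0]-x[0],q[:,1]-x[1])-x[2],[0,0,46],loss='soft_l1',f_scale=2)
    print(nm,'ring centre in deck frame',f.x.round(2),'world',(deck0+RC@[f.x[0],f.x[1],0]).round(1),'rms',np.sqrt(np.median(f.fun**2)).round(2))
    hsv=cv2.cvtColor(d['color'],cv2.COLOR_RGB2HSV); s2=np.zeros_like(sub)
    if nm=='top': s2[206:246,362:398]=1
    else: s2[178:200,360:385]=1
    b=s2&(hsv[...,0]>95)&(hsv[...,0]<125)&(hsv[...,1]>110)
    s3=s2&~(hsv[...,1]>110)&(im.min(-1)>110)
    v,u=np.nonzero(b|s3); print('cap px',len(u),u.min(),u.max(),v.min(),v.max())
    q=rayplane(d,np.c_[u,v],np.array([0,0,100.]),np.array([0,0,1.])); 
    print('cap centroid',q.mean(0).round(1), cv2.minEnclosingCircle(q[:,:2].astype(np.float32)))
    w=im.min(-1)[b|s3].astype(float); w=np.clip(w-90,0,None); c=(q[:,:2]*w[:,None]).sum(0)/w.sum()
    e=np.linalg.eigh(((q[:,:2]-c)*w[:,None]).T@(q[:,:2]-c))[1][:,1]; print('arrow centre',c.round(1),'axis deg',np.degrees(np.arctan2(e[1],e[0])).round(1))
    # knob: dark pixels, knob top z=50
    v,u=np.nonzero(sub&(g<70)); q=(rayplane(d,np.c_[u,v],deck0+43*n,n)-deck0)@RC; 
    rr=np.hypot(q[:,0]-f.x[0],q[:,1]-f.x[1]); k=(rr>62)&(rr<105)&(q[:,0]>-75); qq=q[k]-[f.x[0],f.x[1],0]; print('knob',k.sum(),qq.mean(0).round(1),np.degrees(np.arctan2(qq[:,1].mean(),qq[:,0].mean())).round(1),np.hypot(*qq.mean(0)[:2]).round(1))
    hr=((hsv[...,0]<10)|(hsv[...,0]>170))&(hsv[...,1]>100)&(hsv[...,2]>80)&sub; v,u=np.nonzero(hr)
    q=(rayplane(d,np.c_[u,v],deck0+20*n,n)-deck0)@RC-[f.x[0],f.x[1],0]; k=np.hypot(q[:,0],q[:,1])<50; print('mark',q[k].mean(0).round(1))
E
```

```text
[[ 0.874  0.292 -0.389]
 [-0.267  0.956  0.119]
 [ 0.407  0.     0.914]]
top deck off 0.4
top ring centre in deck frame [29.16 12.46 42.38] world [546.5 190.9  98.4] rms 3.17
cap px 183 374 388 217 231
cap centroid [ 455.2 -310.5  100. ] ((455.9579162597656, -310.8100280761719), 26.105562210083008)
arrow centre [ 458.8 -314.7] axis deg 134.5
knob 145 [ 9.3 67.8 43. ] 82.2 68.4
mark [-41.9   1.3  20. ]
scene deck off -0.3
scene ring centre in deck frame [25.09 14.04 42.54] world [543.4 193.5  96.7] rms 1.51
cap px 215 360 384 178 199
cap centroid [ 448.1 -303.1  100. ] ((467.6817626953125, -295.62847900390625), 61.990718841552734)
arrow centre [ 456.3 -320.4] axis deg 158.5
knob 23 [  6.1 -79.   43. ] -85.6 79.3
mark [-39.   -2.2  20. ]
```

```bash
cat > ov.py <<'E'
from m import *
C=np.array([517.4,186.8,86.5])+RC@np.array([27,13.2,0])
def ov(d,x,y,w,h,S,C=C,ang=None):
    im=np.ascontiguousarray(cv2.resize(d['color'][y:y+h,x:x+w],(w*S,h*S),interpolation=cv2.INTER_CUBIC)[...,::-1])
    def pts(p): return (((proj(d,C+np.asarray(p)@RC.T)-[x,y])+.5)*S).round().astype(int)
    t=np.linspace(0,2*np.pi,90)
    for r,z,c in((46,18.5,(0,255,255)),(61,4,(0,255,0)),(30,18.5,(255,0,255))):
        cv2.polylines(im,[pts(np.c_[r*np.cos(t),r*np.sin(t),0*t+z])],1,c,1)
    cv2.circle(im,tuple(pts([[-39,0,21]])[0]),4,(255,255,0),1)
    if ang is not None:
        a=-.61-ang; k=[83*np.cos(a),83*np.sin(a)]; p=pts([[*k,16.5],[*k,50]]); cv2.line(im,tuple(p[0]),tuple(p[1]),(0,128,255),2)
    return im
E
python3 - <<'E'
from ov import *
A=ov(dict(np.load('top0.npz')),197,170,80,75,8,ang=.9); A=cv2.resize(A,(400,375))
A=ov(dict(np.load('top0.npz')),197,170,80,86,5,ang=.9);B=ov(dict(np.load('scene0.npz')),208,222,80,86,5,ang=.9)
cv2.imwrite('pics/ov1.png',np.hstack([A,B])); print(C)
E
```

```text
[544.84725888 192.21166202  97.48188936]
```

View pics/ov1.png

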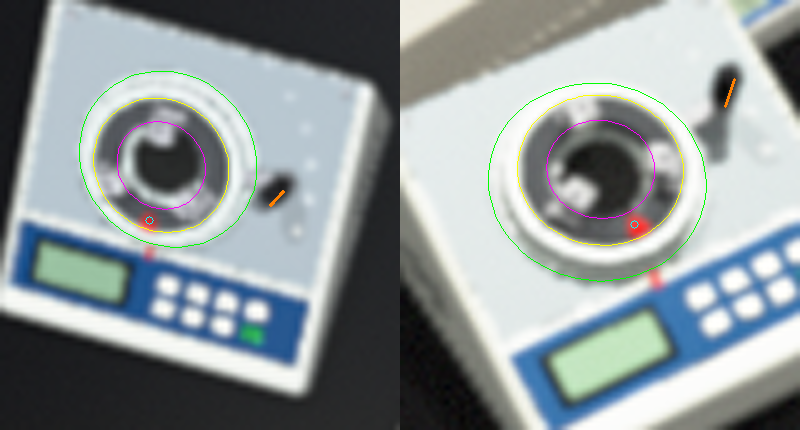

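The overlay fits the ring and mark within about 2 mm in both views. The knob sits slightly uphill of the 0.9 line, so the sleeve is near 0.83. I'll write a planner helper that only prints distances in jog units.

```bash
cat > plan.py <<'E'
from ov import *
def Rc(ydeg): # tool along -n, tool y at angle ydeg in the chuck frame
    a=np.radians(ydeg); y=RC@[np.cos(a),np.sin(a),0]; z=-RC[:,2]; return np.c_[np.cross(y,z),y,z]
def Rw(yaw): return R.from_euler('xyz',[180,0,yaw],degrees=True).as_matrix()
def W(p): return C+RC@np.asarray(p,float)
def knob(ang,z,r=83): a=-.61-ang; return W([r*np.cos(a),r*np.sin(a),z])
def now():
    s=ctrl.get_state(); return np.array(s['ee_pos']),R.from_euler('xyz',s['ee_rot'],degrees=True).as_matrix(),s
def rows(name,p,Rt,p0=None,R0=None):
    if p0 is None: p0,R0,_=now()
    t=R0.T@(p-p0)/800; r=np.degrees(R.from_matrix(R0.T@Rt).as_rotvec())/360
    print(name,'xyz',t.round(4),'r',r.round(4),'|mm|',np.linalg.norm(t*800).round(1),'deg',(np.linalg.norm(r)*360).round(1),'world',p.round())
def knobfit(d):
    g=d['color'].max(-1); best=[]
    for a in np.arange(-.1,1.25,.02):
        v=[g[int(round(y)),int(round(x))] for z in(30,36,42,48) for x,y in proj(d,knob(a,z))]
        best.append((np.mean(v),round(a,2)))
    return sorted(best)[:4]
E
python3 - <<'E'
from plan import *
for n in('top','scene'): print(knobfit(dict(np.load(n+'0.npz'))))
rows('above',knob(.83,170),Rc(31.5))
E
```

```text
[(np.float64(40.0), np.float64(0.82)), (np.float64(41.0), np.float64(0.84)), (np.float64(42.0), np.float64(0.86)), (np.float64(46.5), np.float64(0.8))]
[(np.float64(27.0), np.float64(0.86)), (np.float64(28.0), np.float64(0.88)), (np.float64(37.25), np.float64(0.9)), (np.float64(37.75), np.float64(0.84))]
above xyz [ 0.6027 -0.7825 -0.0324] r [-0.0719  0.0165 -0.2429] |mm| 790.6 deg 91.4 world [464. 131. 257.]
```

```bash
python3 -m jog '[{"x":0.603,"y":-0.782,"z":-0.032,"rx":-0.072,"ry":0.0165,"rz":-0.243,"gripper":0.6},{"x":0.603,"y":-0.782,"z":-0.032,"rx":-0.072,"ry":0.0165,"rz":-0.243,"gripper":0.6},{"x":0.603,"y":-0.782,"z":-0.032,"rx":-0.072,"ry":0.0165,"rz":-0.243,"gripper":0.6},{"x":0.603,"y":-0.782,"z":-0.032,"rx":-0.072,"ry":0.0165,"rz":-0.243,"gripper":0.6},{"x":0.603,"y":-0.782,"z":-0.032,"rx":-0.072,"ry":0.0165,"rz":-0.243,"gripper":0.6},{"x":0.603,"y":-0.782,"z":-0.032,"rx":-0.072,"ry":0.0165,"rz":-0.243,"gripper":0.6},{"x":0.603,"y":-0.782,"z":-0.032,"rx":-0.072,"ry":0.0165,"rz":-0.243,"gripper":0.6},{"x":0.603,"y":-0.782,"z":-0.032,"rx":-0.072,"ry":0.0165,"rz":-0.243,"gripper":0.6},{"x":0.603,"y":-0.782,"z":-0.032,"rx":-0.072,"ry":0.0165,"rz":-0.243,"gripper":0.6},{"x":0.603,"y":-0.782,"z":-0.032,"rx":-0.072,"ry":0.0165,"rz":-0.243,"gripper":0.6}]'
python3 -c "
from plan import *
p,Rm,s=now();print(s['joints'].round(1))
rows('above',knob(.84,75),Rc(31.5))"
```

```text
time_s: 2.25
ee_pos: [402.5, -20.7, 251.8]
ee_rot: [159.1, 12.4, 102.3]
wrist_force: [1.5, -1.7, 0.5]
opening: 34.1
gripper_force: 0.0
[ 48.8 -11.  -52.6 130.7   0.2  33.5   9.5]
above xyz [0.1639 0.1222 0.12  ] r [0.0003 0.0003 0.0004] |mm| 189.6 deg 0.2 world [500. 120. 170.]
```

```bash
python3 -m jog '[{"x":0.164,"y":0.122,"z":0.02,"gripper":0.6},{"x":0.164,"y":0.122,"z":0.06,"gripper":0.6},{"x":0.164,"y":0.122,"z":0.10,"gripper":0.6},{"x":0.164,"y":0.122,"z":0.12,"gripper":0.6},{"x":0.164,"y":0.122,"z":0.12,"gripper":0.6},{"x":0.164,"y":0.122,"z":0.12,"gripper":0.6},{"x":0.164,"y":0.122,"z":0.12,"gripper":0.6},{"x":0.164,"y":0.122,"z":0.12,"gripper":0.6},{"x":0.164,"y":0.122,"z":0.12,"gripper":0.6},{"x":0.164,"y":0.122,"z":0.12,"gripper":0.6}]'
python3 -c "
from plan import *
p,Rm,s=now();print(s['joints'].round(1))
rows('down',knob(.84,22),Rc(31.5))
for n in('top','scene'):
  d=cam(n);np.savez(n+'1.npz',**d)
A=ov(dict(np.load('top1.npz')),197,170,80,86,5,ang=.84);B=ov(dict(np.load('scene1.npz')),208,210,80,86,5,ang=.84)
cv2.imwrite('pics/ov2.png',np.hstack([A,B]))
"
```

```text
[ 48.8 -11.  -52.6 130.7   0.2  33.5   9.5]
down xyz [0.164  0.1221 0.1862] r [0.0003 0.0003 0.0004] |mm| 221.2 deg 0.2 world [521. 113. 122.]$[0]: bad value
```

View pics/ov2.png

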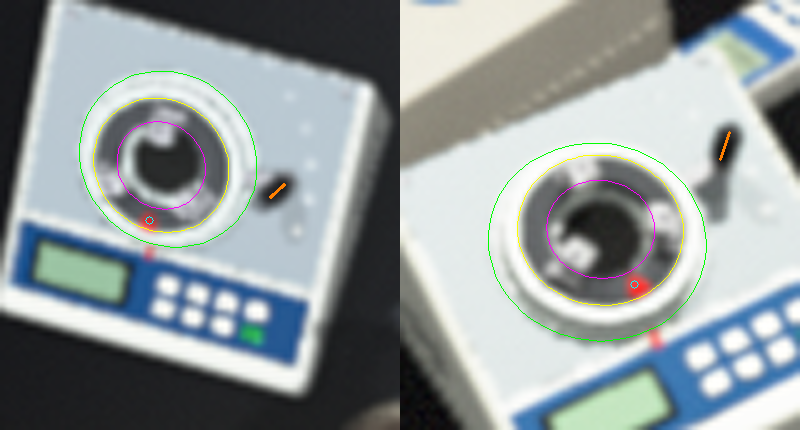

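The arm is not over the chuck yet; the call was refused because it needs all the keys. The 0.84 knob line lies on the dark knob in both views, (277,190) and (725,145).

```bash
python3 -m jog '[{"x":0.164,"y":0.122,"z":0.02,"rx":0,"ry":0,"rz":0,"gripper":0.6},{"x":0.164,"y":0.122,"z":0.06,"rx":0,"ry":0,"rz":0,"gripper":0.6},{"x":0.164,"y":0.122,"z":0.1,"rx":0,"ry":0,"rz":0,"gripper":0.6},{"x":0.164,"y":0.122,"z":0.12,"rx":0,"ry":0,"rz":0,"gripper":0.6},{"x":0.164,"y":0.122,"z":0.12,"rx":0,"ry":0,"rz":0,"gripper":0.6},{"x":0.164,"y":0.122,"z":0.12,"rx":0,"ry":0,"rz":0,"gripper":0.6},{"x":0.164,"y":0.122,"z":0.12,"rx":0,"ry":0,"rz":0,"gripper":0.6},{"x":0.164,"y":0.122,"z":0.15,"rx":0,"ry":0,"rz":0,"gripper":0.6},{"x":0.164,"y":0.122,"z":0.186,"rx":0,"ry":0,"rz":0,"gripper":0.6},{"x":0.164,"y":0.122,"z":0.186,"rx":0,"ry":0,"rz":0,"gripper":0.6}]'
python3 -c "
from plan import *
p,Rm,s=now();print(s['joints'].round(1))
print('tcp in chuck',((p-C)@RC).round(1))
q=knob(.84,22);Rt=Rc(31.5);rows('now',q,Rt)
for a in np.arange(.7,-.11,-.1): rows(round(a,2),knob(a,22),Rt,q,Rt)
"
```

```text
time_s: 3.6
ee_pos: [520.4, 108.6, 121.3]
ee_rot: [159.3, 12.4, 102.1]
wrist_force: [-0.4, 0.1, 0.4]
opening: 34.1
gripper_force: 0.0
[ 14.7  26.8 -56.1 125.2  67.1  45.2 -73.6]
tcp in chuck [ 10.6 -87.1  21.3]
now xyz [ 0.0055  0.0024 -0.0009] r [-0.0003  0.0005 -0.0003] |mm| 4.8 deg 0.2 world [521. 113. 122.]
0.7 xyz [-0.0051  0.0136  0.    ] r [0. 0. 0.] |mm| 11.6 deg 0.0 world [532. 112. 126.]
0.6 xyz [-0.0076  0.0237 -0.    ] r [0. 0. 0.] |mm| 19.9 deg 0.0 world [539. 113. 129.]
0.5 xyz [-0.009   0.0339 -0.    ] r [0. 0. 0.] |mm| 28.1 deg 0.0 world [547. 114. 133.]
0.4 xyz [-0.0094  0.0443 -0.    ] r [0. 0. 0.] |mm| 36.2 deg 0.0 world [554. 116. 136.]
0.3 xyz [-0.0088  0.0546  0.    ] r [0. 0. 0.] |mm| 44.3 deg 0.0 world [562. 119. 138.]
0.2 xyz [-0.0071  0.0649 -0.    ] r [0. 0. 0.] |mm| 52.2 deg 0.0 world [569. 122. 141.]
0.1 xyz [-0.0044  0.0749  0.    ] r [0. 0. 0.] |mm| 60.0 deg 0.0 world [575. 126. 143.]
0.0 xyz [-0.0008  0.0846  0.    ] r [0. 0. 0.] |mm| 67.7 deg 0.0 world [582. 131. 145.]
-0.1 xyz [ 0.0039  0.0939 -0.    ] r [0. 0. 0.] |mm| 75.2 deg 0.0 world [588. 137. 147.]
```

```bash
python3 -m jog '[{"x":0,"y":0,"z":0,"rx":0,"ry":0,"rz":0,"gripper":0.6},{"x":-0.005,"y":0.0136,"z":0,"rx":0,"ry":0,"rz":0,"gripper":0.6},{"x":-0.0076,"y":0.0237,"z":0,"rx":0,"ry":0,"rz":0,"gripper":0.6},{"x":-0.009,"y":0.034,"z":0,"rx":0,"ry":0,"rz":0,"gripper":0.6},{"x":-0.0094,"y":0.0443,"z":0,"rx":0,"ry":0,"rz":0,"gripper":0.6},{"x":-0.0088,"y":0.0546,"z":0,"rx":0,"ry":0,"rz":0,"gripper":0.6},{"x":-0.007,"y":0.065,"z":0,"rx":0,"ry":0,"rz":0,"gripper":0.6},{"x":-0.0044,"y":0.075,"z":0,"rx":0,"ry":0,"rz":0,"gripper":0.6},{"x":-0.0008,"y":0.0846,"z":0,"rx":0,"ry":0,"rz":0,"gripper":0.6},{"x":0.002,"y":0.09,"z":0,"rx":0,"ry":0,"rz":0,"gripper":0.6}]'
python3 -c "
from plan import *
p,Rm,s=now();print(s['joints'].round(1))
t=(p-C)@RC;print('tcp in chuck',t.round(1),'ang',-.61-np.arctan2(t[1],t[0]), (R.from_matrix(RC.T).apply(s['wrist_force'])).round(1))
for n in('top','scene'): print(knobfit(cam(n)))
rows('up',p-0-Rm[:,2]*95,Rm)
"
```

```text
time_s: 4.85
ee_pos: [585.6, 133.2, 146.4]
ee_rot: [159.2, 12.3, 102.3]
wrist_force: [-1.7, -2.7, -0.3]
opening: 34.0
gripper_force: 1.3
[ 13.5  30.3 -55.9 115.1  63.4  50.1 -65.3]
tcp in chuck [ 71.2 -44.5  21.8] ang -0.051560298283238715 [-0.9 -3.1  0.1]
[(np.float64(35.5), np.float64(0.1)), (np.float64(36.0), np.float64(0.12)), (np.float64(37.25), np.float64(0.06)), (np.float64(37.5), np.float64(0.08))]
[(np.float64(26.5), np.float64(0.24)), (np.float64(27.75), np.float64(0.26)), (np.float64(32.0), np.float64(0.06)), (np.float64(32.0), np.float64(0.08))]
up xyz [-0.0005 -0.0002 -0.1185] r [ 0.0001 -0.0001  0.0001] |mm| 94.8 deg 0.1 world [549. 144. 233.]
```

```bash
python3 -m jog '[{"x":0.002,"y":0.005,"z":0,"rx":0,"ry":0,"rz":0,"gripper":0.6},{"x":0.003,"y":0.0075,"z":0,"rx":0,"ry":0,"rz":0,"gripper":0.6},{"x":0.003,"y":0.0075,"z":0,"rx":0,"ry":0,"rz":0,"gripper":0.6},{"x":0,"y":-0.003,"z":0,"rx":0,"ry":0,"rz":0,"gripper":0.6},{"x":0,"y":-0.003,"z":-0.02,"rx":0,"ry":0,"rz":0,"gripper":0.6},{"x":0,"y":-0.003,"z":-0.09,"rx":0,"ry":0,"rz":0,"gripper":0.6},{"x":0,"y":-0.003,"z":-0.16,"rx":0,"ry":0,"rz":0,"gripper":0.3},{"x":0,"y":-0.003,"z":-0.2,"rx":0,"ry":0,"rz":0,"gripper":0.2},{"x":0,"y":-0.003,"z":-0.2,"rx":0,"ry":0,"rz":0,"gripper":0.2},{"x":0,"y":-0.003,"z":-0.2,"rx":0,"ry":0,"rz":0,"gripper":0.2}]'
cat > cell.py <<'E'
from plan import *
from scipy.optimize import minimize
# cell model: cap top disc r22 z100; fit by blue/white mask centroid per camera
for nm in('top','scene'):
    d=dict(np.load(nm+'0.npz')); hsv=cv2.cvtColor(d['color'],cv2.COLOR_RGB2HSV)
    blue=((hsv[...,0]>95)&(hsv[...,0]<125)&(hsv[...,1]>130)&(hsv[...,2]>90)).astype(np.uint8)
    c=proj(d,[[453,-306,95]])[0]; s=np.zeros_like(blue); s[int(c[1])-14:int(c[1])+15,int(c[0])-12:int(c[0])+13]=1
    m=cv2.morphologyEx(blue*s,cv2.MORPH_CLOSE,np.ones((5,5)))
    k,l,st,_=cv2.connectedComponentsWithStats(m); i=1+st[1:,4].argmax(); m=l==i; v,u=np.nonzero(m)
    t=np.linspace(0,2*np.pi,60)[:-1]
    def mask(x,y):
        pts=np.vstack([np.c_[x+22*np.cos(t),y+22*np.sin(t),0*t+z] for z in(74,100)]); h=cv2.convexHull(((proj(d,pts)+.5)*16).round().astype(np.int32))
        M=np.zeros((400,640),np.uint8); cv2.fillPoly(M,[h],1,shift=4) if 0 else cv2.fillConvexPoly(M,h-8,1,shift=4); return M>0
    b=max(((mask(x,y)&m).sum()/(mask(x,y)|m).sum(),x,y) for x in range(442,467,1) for y in range(-320,-295,1)); print(nm,m.sum(),st[i],b)
    w=np.clip(d['color'].min(-1).astype(float)-100,0,None)
    q=rayplane(d,np.c_[u,v],np.array([0,0,100.]),np.array([0,0,1.]))[:,:2]; q0=q-[b[1],b[2]]; k=np.hypot(*q0.T)<20; ww=w[v,u][k]; a=q0[k]
    cc=(a*ww[:,None]).sum(0)/ww.sum(); e=np.linalg.eigh(((a-cc)*ww[:,None]).T@(a-cc))[1][:,1]; e*=np.sign(e@[1,-1]); print('arrow',np.degrees(np.arctan2(e[1],e[0])).round(1),cc.round(1))
p,Rm,s=now(); print(s['joints'].round(1),p.round())
for n in('top','scene'):
    d=cam(n);np.savez(n+'2.npz',**d);print(knobfit(d))
E
python3 cell.py
```

```text
time_s: 6.2
ee_pos: [520.8, 150.2, 291.0]
ee_rot: [159.2, 12.3, 102.2]
wrist_force: [-0.4, -0.2, -0.3]
opening: 68.1
gripper_force: 0.0
top 170 [374 217  15  15 170] (np.float64(0.9166666666666666), 457, -313)
arrow -45.6 [ 1.5 -1.5]
scene 169 [367 183  14  14 169] (np.float64(0.949438202247191), 457, -316)
arrow -49.9 [ 2.5 -3.3]
[ 23.6  15.2 -67.9 110.1  41.9  58.  -48.5] [521. 150. 291.]
[(np.float64(39.5), np.float64(0.02)), (np.float64(39.75), np.float64(0.0)), (np.float64(40.0), np.float64(0.04)), (np.float64(46.75), np.float64(0.06))]
[(np.float64(36.5), np.float64(0.04)), (np.float64(41.25), np.float64(0.0)), (np.float64(43.25), np.float64(0.02)), (np.float64(48.75), np.float64(-0.02))]
```

Run:
```python
from plan import *
for nm in('top','scene'):
    d=dict(np.load(nm+'0.npz')); P=cloud(d); hsv=cv2.cvtColor(d['color'],cv2.COLOR_RGB2HSV)
    m=(hsv[...,0]>95)&(hsv[...,0]<125)&(hsv[...,1]>110)&(np.hypot(P[...,0]-455,P[...,1]+308)<40)&(P[...,2]>94)&(P[...,2]<106)
    q=P[m]; print(nm,m.sum(),q.mean(0).round(1),np.percentile(q,3,0).round(),np.percentile(q,97,0).round(), (proj(d,q[:1]),np.argwhere(m)[0]))
    v,u=np.nonzero(m); print(u.mean(),v.mean(), proj(d,[[457,-314,100],[452,-304,100]]).round(1))
c=np.array([456.,-312.])
for y in(-21,):
    rows('above',np.r_[c,200],Rw(y))
```

```text
top 106 [ 452.4 -307.6   99.6] [ 435. -329.   95.] [ 473. -289.  105.] (array([[380., 218.]]), array([218, 380]))
379.85849056603774 225.03773584905662 [[381.7 223.6]
 [378.8 225.2]]
scene 77 [ 450.3 -307.4   99.1] [ 431. -332.   95.] [ 471. -290.  104.] (array([[370., 184.]]), array([184, 370]))
373.7402597402597 188.41558441558442 [[373.2 186.6]
 [372.8 188.5]]
above xyz [-0.5108 -0.2687  0.141 ] r [ 0.07   -0.0422  0.3426] |mm| 475.3 deg 126.8 world [ 456. -312.  200.]
```

```bash
python3 - <<'E'
from plan import *
for nm in('top','scene'):
    for k,c in(('0',(455,-311)),('0',(449,-191))):
        d=dict(np.load(nm+k+'.npz')); P=cloud(d)
        m=(np.hypot(P[...,0]-c[0],P[...,1]-c[1])<36)&(P[...,2]>96)&(P[...,2]<104); q=P[m]
        print(nm,m.sum(),q.mean(0).round(1),np.percentile(q,2,0).round(),np.percentile(q,98,0).round(),cv2.minEnclosingCircle(q[:,:2].astype(np.float32)))
E
python3 -m jog '[{"x":-0.1,"y":-0.05,"z":-0.02,"rx":0.012,"ry":-0.007,"rz":0.057,"gripper":0.2},{"x":-0.2,"y":-0.1,"z":0.0,"rx":0.023,"ry":-0.014,"rz":0.114,"gripper":0.2},{"x":-0.3,"y":-0.16,"z":0.04,"rx":0.035,"ry":-0.021,"rz":0.171,"gripper":0.2},{"x":-0.4,"y":-0.21,"z":0.09,"rx":0.047,"ry":-0.028,"rz":0.228,"gripper":0.2},{"x":-0.511,"y":-0.269,"z":0.141,"rx":0.07,"ry":-0.042,"rz":0.343,"gripper":0.2},{"x":-0.511,"y":-0.269,"z":0.141,"rx":0.07,"ry":-0.042,"rz":0.343,"gripper":0.2},{"x":-0.511,"y":-0.269,"z":0.141,"rx":0.07,"ry":-0.042,"rz":0.343,"gripper":0.2},{"x":-0.511,"y":-0.269,"z":0.141,"rx":0.07,"ry":-0.042,"rz":0.343,"gripper":0.2},{"x":-0.511,"y":-0.269,"z":0.141,"rx":0.07,"ry":-0.042,"rz":0.343,"gripper":0.2},{"x":-0.511,"y":-0.269,"z":0.141,"rx":0.07,"ry":-0.042,"rz":0.343,"gripper":0.2}]'
python3 -c "
from plan import *
p,Rm,s=now();print(s['joints'].round(1)); rows('above',np.array([455,-311,160]),Rw(-21))"
```

```text
top 112 [ 453.8 -308.9   99.8] [ 435. -329.   96.] [ 473. -288.  103.] ((454.3053283691406, -309.3070068359375), 22.500316619873047)
top 114 [ 452.4 -194.9   99.4] [ 433. -214.   96.] [ 472. -174.  103.] ((452.5785217285156, -194.8140411376953), 22.129581451416016)
scene 86 [ 452.2 -310.6   99.6] [ 431. -333.   96.] [ 472. -291.  103.] ((452.03564453125, -310.9798889160156), 24.9885311126709)
scene 92 [ 452.2 -195.    99.8] [ 431. -216.   97.] [ 473. -173.  103.] ((453.1532897949219, -194.14144897460938), 24.70676040649414)
time_s: 7.55
ee_pos: [455.6, -311.9, 198.9]
ee_rot: [176.1, -1.6, -2.5]
wrist_force: [-0.4, 0.9, -1.0]
opening: 68.5
gripper_force: 0.0
[ 55.8  22.8 -38.3 103.5  20.5  57.2 -83.5]
above xyz [-0.0021 -0.0043  0.0484] r [ 0.01   -0.0062  0.0513] |mm| 38.9 deg 18.9 world [ 455 -311  160]
```

```bash
python3 -c "
from plan import *
rows('a',np.array([454,-310.5,140]),Rw(-21));rows('b',np.array([454,-310.5,40]),Rw(-21))"
```

```text
a xyz [-0.0041 -0.0066  0.0733] r [ 0.01   -0.0062  0.0513] |mm| 59.0 deg 18.9 world [ 454. -310.  140.]
b xyz [-0.0076 -0.0151  0.198 ] r [ 0.01   -0.0062  0.0513] |mm| 158.9 deg 18.9 world [ 454. -310.   40.]
```

```bash
python3 -m jog '[{"x":-0.003,"y":-0.004,"z":0.04,"rx":0.01,"ry":-0.0062,"rz":0.0513,"gripper":0.2},{"x":-0.0041,"y":-0.0066,"z":0.0733,"rx":0.01,"ry":-0.0062,"rz":0.0513,"gripper":0.2},{"x":-0.0041,"y":-0.0066,"z":0.0733,"rx":0.01,"ry":-0.0062,"rz":0.0513,"gripper":0.2},{"x":-0.0041,"y":-0.0066,"z":0.0733,"rx":0.01,"ry":-0.0062,"rz":0.0513,"gripper":0.2},{"x":-0.0055,"y":-0.01,"z":0.123,"rx":0.01,"ry":-0.0062,"rz":0.0513,"gripper":0.2},{"x":-0.0069,"y":-0.0134,"z":0.173,"rx":0.01,"ry":-0.0062,"rz":0.0513,"gripper":0.2},{"x":-0.0076,"y":-0.0151,"z":0.198,"rx":0.01,"ry":-0.0062,"rz":0.0513,"gripper":0.2},{"x":-0.0076,"y":-0.0151,"z":0.198,"rx":0.01,"ry":-0.0062,"rz":0.0513,"gripper":0.2},{"x":-0.0076,"y":-0.0151,"z":0.198,"rx":0.01,"ry":-0.0062,"rz":0.0513,"gripper":0.25},{"x":-0.0076,"y":-0.0151,"z":0.198,"rx":0.01,"ry":-0.0062,"rz":0.0513,"gripper":0.35}]'
python3 -c "
from plan import *
p,Rm,s=now();print(s['joints'].round(1)); rows('up',p+[0,0,200],Rm)"
```

```text
time_s: 8.8
ee_pos: [456.0, -311.1, 43.4]
ee_rot: [179.8, -0.4, -20.6]
wrist_force: [0.4, 0.7, 0.1]
opening: 55.5
gripper_force: 0.0
[  49.7   34.5  -29.4  109.8   24.9   41.7 -104.8]
up xyz [ 0.0016  0.0007 -0.25  ] r [0. 0. 0.] |mm| 200.0 deg 0.0 world [ 456. -311.  243.]
```

```bash
python3 -m jog '[{"x":0,"y":0,"z":0,"rx":0,"ry":0,"rz":0,"gripper":0.6},{"x":0,"y":0,"z":0,"rx":0,"ry":0,"rz":0,"gripper":0.8},{"x":0,"y":0,"z":0,"rx":0,"ry":0,"rz":0,"gripper":0.8},{"x":0,"y":0,"z":0,"rx":0,"ry":0,"rz":0,"gripper":0.8},{"x":0,"y":0,"z":-0.01,"rx":0,"ry":0,"rz":0,"gripper":0.8},{"x":0,"y":0,"z":-0.05,"rx":0,"ry":0,"rz":0,"gripper":0.8},{"x":0,"y":0,"z":-0.11,"rx":0,"ry":0,"rz":0,"gripper":0.8},{"x":0,"y":0,"z":-0.18,"rx":0,"ry":0,"rz":0,"gripper":0.8},{"x":0,"y":0,"z":-0.24,"rx":0,"ry":0,"rz":0,"gripper":0.8},{"x":0,"y":0,"z":-0.27,"rx":0,"ry":0,"rz":0,"gripper":0.8}]'
python3 -c "
from plan import *
p,Rm,s=now();print(s['joints'].round(1))
# above chuck: tool yaw for place: yaw_c y-dir = (cell -x).. 
for th in(-45.6,-47): 
  # cell x at world yaw th, tool yaw -20.6 -> in tool frame
  b=np.radians(th); v=Rw(-20.6).T@[np.cos(b),np.sin(b),0]; phi=np.degrees(np.arctan2(v[1],v[0])); print('cell x in tool, deg',phi.round(1))
  # need tool x,y with cell x= chuck -x ; tool z=-n: tool angle increases clockwise; y at angle A => x at A+90 ; vec at phi => A+90-phi=180
  print('A',90+phi)
"
```

```text
time_s: 10.05
ee_pos: [455.2, -309.8, 261.2]
ee_rot: [179.8, -0.4, -20.6]
wrist_force: [-0.3, 0.4, -2.2]
opening: 45.0
gripper_force: 61.5
[ 55.8  20.5 -36.3  96.3  13.2  67.1 -94.4]
cell x in tool, deg 25.0
A 115.0
cell x in tool, deg 26.4
A 116.4
```

```bash
python3 -c "
from plan import *
rows('mid',W([0,0,200]),Rc(15))"
```

```text
mid xyz [-0.217  -0.6204 -0.0271] r [-0.0587  0.0488 -0.2966] |mm| 526.3 deg 110.3 world [467. 216. 280.]
```

```bash
python3 -m jog '[{"x":-0.011,"y":-0.031,"z":-0.02,"rx":-0.003,"ry":0.0024,"rz":-0.015,"gripper":0.8},{"x":-0.033,"y":-0.093,"z":-0.04,"rx":-0.009,"ry":0.0073,"rz":-0.0445,"gripper":0.8},{"x":-0.058,"y":-0.167,"z":-0.05,"rx":-0.0158,"ry":0.0132,"rz":-0.08,"gripper":0.8},{"x":-0.085,"y":-0.242,"z":-0.05,"rx":-0.0229,"ry":0.019,"rz":-0.1157,"gripper":0.8},{"x":-0.111,"y":-0.316,"z":-0.05,"rx":-0.03,"ry":0.0249,"rz":-0.1513,"gripper":0.8},{"x":-0.137,"y":-0.39,"z":-0.05,"rx":-0.037,"ry":0.0307,"rz":-0.187,"gripper":0.8},{"x":-0.163,"y":-0.465,"z":-0.045,"rx":-0.044,"ry":0.0366,"rz":-0.2225,"gripper":0.8},{"x":-0.187,"y":-0.534,"z":-0.035,"rx":-0.0505,"ry":0.042,"rz":-0.255,"gripper":0.8},{"x":-0.206,"y":-0.589,"z":-0.027,"rx":-0.0558,"ry":0.0464,"rz":-0.282,"gripper":0.8},{"x":-0.217,"y":-0.62,"z":-0.027,"rx":-0.0587,"ry":0.0488,"rz":-0.2966,"gripper":0.8}]'
python3 -c "
from plan import *
p,Rm,s=now();print(s['joints'].round(1))
rows('mid',W([0,0,150]),Rc(115.5))"
```

```text
time_s: 11.3
ee_pos: [465.3, 218.5, 277.5]
ee_rot: [157.8, 4.2, 79.6]
wrist_force: [-0.3, -0.2, -2.5]
opening: 44.3
gripper_force: 61.4
[ 10.9  16.1 -67.2 110.7  41.8  63.5 -83.8]
mid xyz [-0.0016  0.0055  0.0606] r [-0.0061 -0.002  -0.2993] |mm| 48.7 deg 107.8 world [487. 210. 235.]
```

```bash
python3 -m jog '[{"x":-0.0016,"y":0.0055,"z":0,"rx":-0.0006,"ry":-0.0002,"rz":-0.028,"gripper":0.8},{"x":-0.0016,"y":0.0055,"z":0.01,"rx":-0.0012,"ry":-0.0004,"rz":-0.057,"gripper":0.8},{"x":-0.0016,"y":0.0055,"z":0.02,"rx":-0.0018,"ry":-0.0006,"rz":-0.086,"gripper":0.8},{"x":-0.0016,"y":0.0055,"z":0.03,"rx":-0.0024,"ry":-0.0008,"rz":-0.115,"gripper":0.8},{"x":-0.0016,"y":0.0055,"z":0.04,"rx":-0.003,"ry":-0.001,"rz":-0.144,"gripper":0.8},{"x":-0.0016,"y":0.0055,"z":0.05,"rx":-0.0036,"ry":-0.0012,"rz":-0.173,"gripper":0.8},{"x":-0.0016,"y":0.0055,"z":0.06,"rx":-0.0042,"ry":-0.0014,"rz":-0.202,"gripper":0.8},{"x":-0.0016,"y":0.0055,"z":0.06,"rx":-0.0048,"ry":-0.0016,"rz":-0.231,"gripper":0.8},{"x":-0.0016,"y":0.0055,"z":0.06,"rx":-0.0054,"ry":-0.0018,"rz":-0.26,"gripper":0.8},{"x":-0.0016,"y":0.0055,"z":0.06,"rx":-0.0058,"ry":-0.002,"rz":-0.285,"gripper":0.8}]'
python3 -c "
from plan import *
p,Rm,s=now();print(s['joints'].round(1))
rows('mid',W([0,0,100]),Rc(115.5))"
```

```text
time_s: 12.55
ee_pos: [487.1, 206.7, 235.3]
ee_rot: [-171.0, 22.4, -175.1]
wrist_force: [1.1, -0.1, -1.7]
opening: 44.4
gripper_force: 61.5
[ 13.6  22.5 -71.2 114.5  52.1  61.8  10.6]
mid xyz [0.0006 0.0047 0.0626] r [-0.0009 -0.0003 -0.0149] |mm| 50.2 deg 5.4 world [506. 204. 189.]
```

Now lower to chuck z ≈ 100 and settle, then check from the camera.

```bash
python3 -m jog '[{"x":0.0006,"y":0.0047,"z":0.01,"rx":-0.0009,"ry":-0.0003,"rz":-0.0149,"gripper":0.8},{"x":0.0006,"y":0.0047,"z":0.025,"rx":-0.0009,"ry":-0.0003,"rz":-0.0149,"gripper":0.8},{"x":0.0006,"y":0.0047,"z":0.04,"rx":-0.0009,"ry":-0.0003,"rz":-0.0149,"gripper":0.8},{"x":0.0006,"y":0.0047,"z":0.055,"rx":-0.0009,"ry":-0.0003,"rz":-0.0149,"gripper":0.8},{"x":0.0006,"y":0.0047,"z":0.0626,"rx":-0.0009,"ry":-0.0003,"rz":-0.0149,"gripper":0.8},{"x":0.0006,"y":0.0047,"z":0.0626,"rx":-0.0009,"ry":-0.0003,"rz":-0.0149,"gripper":0.8},{"x":0.0006,"y":0.0047,"z":0.0626,"rx":-0.0009,"ry":-0.0003,"rz":-0.0149,"gripper":0.8},{"x":0.0006,"y":0.0047,"z":0.0626,"rx":-0.0009,"ry":-0.0003,"rz":-0.0149,"gripper":0.8},{"x":0.0006,"y":0.0047,"z":0.0626,"rx":-0.0009,"ry":-0.0003,"rz":-0.0149,"gripper":0.8},{"x":0.0006,"y":0.0047,"z":0.0626,"rx":-0.0009,"ry":-0.0003,"rz":-0.0149,"gripper":0.8}]'
python3 - <<'E'
from plan import *
p,Rm,s=now();print(s['joints'].round(1),s['wrist_force'].round(1))
t=(p-C)@RC; print('tcp chuck',t.round(1)); rows('err',W([0,0,100]),Rc(115.5))
d=cam('scene');np.savez('scene3.npz',**d)
x,y,w,h,S=205,180,100,75,8
im=np.ascontiguousarray(cv2.resize(d['color'][y:y+h,x:x+w],(w*S,h*S),interpolation=cv2.INTER_CUBIC)[...,::-1])
b=100-41.5; tt=np.linspace(0,2*np.pi,60)
def P(q): return (((proj(d,C+np.asarray(q)@RC.T)-[x,y])+.5)*S).round().astype(int)
for r,z in((23,b),(23,b+12)): cv2.polylines(im,[P(np.c_[r*np.cos(tt),r*np.sin(tt),0*tt+z])],1,(0,255,255),1)
cv2.polylines(im,[P([[-23,0,b],[-23,0,b+74]])],0,(0,255,0),1)
cv2.circle(im,tuple(P([[-39,0,21]])[0]),4,(255,255,0),1)
cv2.imwrite('pics/hold.png',im)
E
```

```text
time_s: 13.8
ee_pos: [506.4, 204.5, 188.9]
ee_rot: [-169.3, 21.6, -169.8]
wrist_force: [0.2, -0.6, -1.8]
opening: 44.7
gripper_force: 61.5
[ 10.6  27.4 -67.5 116.6  59.   59.3  10.3] [ 0.2 -0.6 -1.8]
tcp chuck [ 0.3  0.5 99.9]
err xyz [ 0.0007 -0.0004 -0.0001] r [ 0.0001  0.0001 -0.0009] |mm| 0.6 deg 0.3 world [506. 204. 189.]
```

View pics/hold.png

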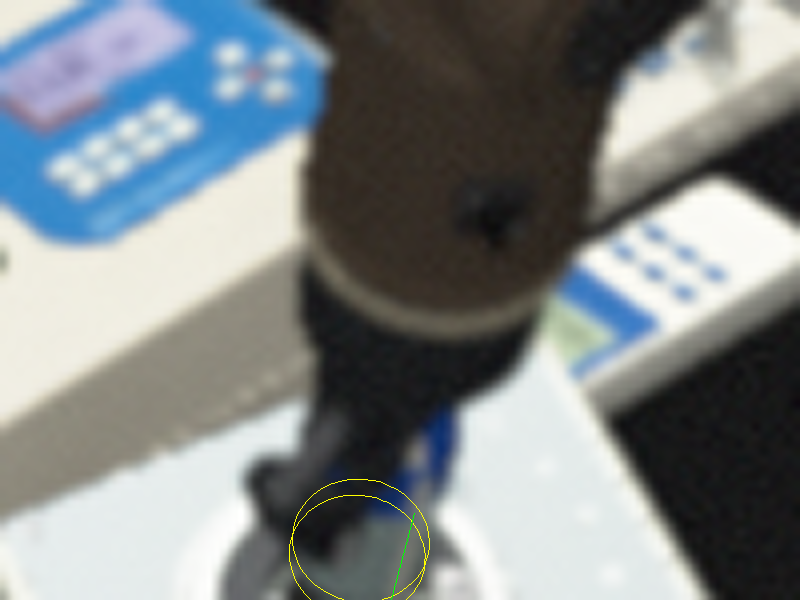

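The picture shows the held cell over the chuck: its foot matches the predicted circle at (360,545), and the white rib on the cap, (437,460), lines up with the predicted index direction. Descending in stages.

```bash
python3 -m jog '[{"x":0.0005,"y":-0.0004,"z":0.005,"rx":0,"ry":0,"rz":-0.0009,"gripper":0.8},{"x":0.0005,"y":-0.0004,"z":0.012,"rx":0,"ry":0,"rz":-0.0009,"gripper":0.8},{"x":0.0005,"y":-0.0004,"z":0.02,"rx":0,"ry":0,"rz":-0.0009,"gripper":0.8},{"x":0.0005,"y":-0.0004,"z":0.028,"rx":0,"ry":0,"rz":-0.0009,"gripper":0.8},{"x":0.0005,"y":-0.0004,"z":0.035,"rx":0,"ry":0,"rz":-0.0009,"gripper":0.8},{"x":0.0005,"y":-0.0004,"z":0.042,"rx":0,"ry":0,"rz":-0.0009,"gripper":0.8},{"x":0.0005,"y":-0.0004,"z":0.048,"rx":0,"ry":0,"rz":-0.0009,"gripper":0.8},{"x":0.0005,"y":-0.0004,"z":0.053,"rx":0,"ry":0,"rz":-0.0009,"gripper":0.8},{"x":0.0005,"y":-0.0004,"z":0.055,"rx":0,"ry":0,"rz":-0.0009,"gripper":0.8},{"x":0.0005,"y":-0.0004,"z":0.055,"rx":0,"ry":0,"rz":-0.0009,"gripper":0.8}]'
cat > chk.py <<'E'
from plan import *
p,Rm,s=now();t=(p-C)@RC; print('tcp chuck',t.round(1),'F chuck',(RC.T@s['wrist_force']).round(1)); rows('err',W([0,0,t[2]]),Rc(115.5))
E
python3 chk.py
```

```text
time_s: 15.1
ee_pos: [523.2, 199.0, 148.4]
ee_rot: [-169.2, 21.6, -169.4]
wrist_force: [0.2, 0.6, -1.7]
opening: 44.6
gripper_force: 61.5
tcp chuck [ 0.   0.1 55.8] F chuck [-0.6  0.6 -1.6]
err xyz [ 0.0001 -0.0001 -0.    ] r [0.0001 0.0001 0.    ] |mm| 0.1 deg 0.1 world [523. 199. 148.]
```

No lateral force. Fine steps down, 4 mm spread over the call.

```bash
python3 -m jog '[{"x":0,"y":0,"z":0.0006,"rx":0,"ry":0,"rz":0,"gripper":0.8},{"x":0,"y":0,"z":0.0012,"rx":0,"ry":0,"rz":0,"gripper":0.8},{"x":0,"y":0,"z":0.0018,"rx":0,"ry":0,"rz":0,"gripper":0.8},{"x":0,"y":0,"z":0.0025,"rx":0,"ry":0,"rz":0,"gripper":0.8},{"x":0,"y":0,"z":0.0031,"rx":0,"ry":0,"rz":0,"gripper":0.8},{"x":0,"y":0,"z":0.0037,"rx":0,"ry":0,"rz":0,"gripper":0.8},{"x":0,"y":0,"z":0.0043,"rx":0,"ry":0,"rz":0,"gripper":0.8},{"x":0,"y":0,"z":0.005,"rx":0,"ry":0,"rz":0,"gripper":0.8},{"x":0,"y":0,"z":0.005,"rx":0,"ry":0,"rz":0,"gripper":0.8},{"x":0,"y":0,"z":0.005,"rx":0,"ry":0,"rz":0,"gripper":0.8}]'
python3 chk.py
```

```text
time_s: 16.35
ee_pos: [524.8, 198.5, 144.8]
ee_rot: [-169.2, 21.6, -169.4]
wrist_force: [-0.3, -0.5, -1.4]
opening: 44.9
gripper_force: 61.5
tcp chuck [ 0.   0.1 51.8] F chuck [-0.7 -0.6 -1.2]
err xyz [ 0.0001 -0.0001 -0.    ] r [0.0001 0.0001 0.    ] |mm| 0.1 deg 0.1 world [525. 198. 145.]
```

```bash
python3 -m jog '[{"x":0,"y":0,"z":0.0004,"rx":0,"ry":0,"rz":0,"gripper":0.8},{"x":0,"y":0,"z":0.0008,"rx":0,"ry":0,"rz":0,"gripper":0.8},{"x":0,"y":0,"z":0.0012,"rx":0,"ry":0,"rz":0,"gripper":0.8},{"x":0,"y":0,"z":0.0016,"rx":0,"ry":0,"rz":0,"gripper":0.8},{"x":0,"y":0,"z":0.002,"rx":0,"ry":0,"rz":0,"gripper":0.8},{"x":0,"y":0,"z":0.0024,"rx":0,"ry":0,"rz":0,"gripper":0.8},{"x":0,"y":0,"z":0.0024,"rx":0,"ry":0,"rz":0,"gripper":0.8},{"x":0,"y":0,"z":0.0024,"rx":0,"ry":0,"rz":0,"gripper":0.8},{"x":0,"y":0,"z":0.0024,"rx":0,"ry":0,"rz":0,"gripper":0.8},{"x":0,"y":0,"z":0.0024,"rx":0,"ry":0,"rz":0,"gripper":0.8}]'
python3 chk.py
```

```text
time_s: 17.6
ee_pos: [525.6, 198.2, 143.1]
ee_rot: [-169.2, 21.6, -169.4]
wrist_force: [-0.2, -0.4, -2.2]
opening: 44.6
gripper_force: 61.5
tcp chuck [ 0.1  0.1 49.9] F chuck [-1.  -0.4 -1.9]
err xyz [ 0.0001 -0.     -0.    ] r [0.0001 0.0001 0.    ] |mm| 0.1 deg 0.1 world [525. 198. 143.]
```

```bash
python3 -m jog '[{"x":0,"y":0,"z":0.0002,"rx":0,"ry":0,"rz":0,"gripper":0.8},{"x":0,"y":0,"z":0.0004,"rx":0,"ry":0,"rz":0,"gripper":0.8},{"x":0,"y":0,"z":0.0006,"rx":0,"ry":0,"rz":0,"gripper":0.8},{"x":0,"y":0,"z":0.0008,"rx":0,"ry":0,"rz":0,"gripper":0.8},{"x":0,"y":0,"z":0.001,"rx":0,"ry":0,"rz":0,"gripper":0.8},{"x":0,"y":0,"z":0.0012,"rx":0,"ry":0,"rz":0,"gripper":0.8},{"x":0,"y":0,"z":0.0014,"rx":0,"ry":0,"rz":0,"gripper":0.8},{"x":0,"y":0,"z":0.0016,"rx":0,"ry":0,"rz":0,"gripper":0.8},{"x":0,"y":0,"z":0.0018,"rx":0,"ry":0,"rz":0,"gripper":0.8},{"x":0,"y":0,"z":0.0018,"rx":0,"ry":0,"rz":0,"gripper":0.8}]'
python3 chk.py
```

```text
time_s: 18.85
ee_pos: [526.1, 198.2, 142.3]
ee_rot: [-169.2, 21.6, -169.4]
wrist_force: [-4.7, -1.6, 8.0]
opening: 44.5
gripper_force: 62.7
tcp chuck [ 0.2  0.3 49. ] F chuck [-0.4 -2.9  8.9]
err xyz [ 0.0004 -0.0002 -0.    ] r [0.0001 0.0002 0.    ] |mm| 0.3 deg 0.1 world [526. 198. 142.]
```

```bash
python3 -m jog '[{"x":0,"y":0,"z":-0.0005,"rx":0,"ry":0,"rz":0,"gripper":0.8},{"x":0,"y":0,"z":-0.0005,"rx":0,"ry":0,"rz":0,"gripper":0.4},{"x":0,"y":0,"z":-0.0005,"rx":0,"ry":0,"rz":0,"gripper":0.3},{"x":0,"y":0,"z":-0.0005,"rx":0,"ry":0,"rz":0,"gripper":0.2},{"x":0,"y":0,"z":-0.0005,"rx":0,"ry":0,"rz":0,"gripper":0.2},{"x":0,"y":0,"z":-0.01,"rx":0,"ry":0,"rz":0,"gripper":0.2},{"x":0,"y":0,"z":-0.04,"rx":0,"ry":0,"rz":0,"gripper":0.2},{"x":0,"y":0,"z":-0.09,"rx":0,"ry":0,"rz":0,"gripper":0.2},{"x":0,"y":0,"z":-0.14,"rx":0,"ry":0,"rz":0,"gripper":0.2},{"x":0,"y":0,"z":-0.16,"rx":0,"ry":0,"rz":0,"gripper":0.3}]'
python3 - <<'E'
from plan import *
p,Rm,s=now();print(s['joints'].round(1),((p-C)@RC).round(1))
rows('side',knob(.0,175,150),Rc(31.5))
E
```

```text
time_s: 20.1
ee_pos: [475.6, 214.7, 261.3]
ee_rot: [-169.2, 21.7, -169.3]
wrist_force: [-0.4, -0.6, -0.4]
opening: 59.6
gripper_force: 0.0
[ 13.5  18.2 -70.3 113.3  47.   61.2  20. ] [1.000e-01 1.300e+00 1.793e+02]
side xyz [-0.0915 -0.1646  0.0054] r [0.0007 0.0003 0.2335] |mm| 150.7 deg 84.1 world [559.  98. 307.]
```

Run:
```python
from plan import *
rows('k',knob(.02,170,86),Rc(31.5))
```

```text
k xyz [-0.0502 -0.096   0.0116] r [0.0007 0.0003 0.2335] |mm| 87.2 deg 84.1 world [525. 145. 281.]
```

```bash
python3 -m jog '[{"x":-0.01,"y":-0.02,"z":0,"rx":0,"ry":0,"rz":0.028,"gripper":0.5},{"x":-0.02,"y":-0.04,"z":0,"rx":0,"ry":0,"rz":0.057,"gripper":0.6},{"x":-0.03,"y":-0.06,"z":0.005,"rx":0,"ry":0,"rz":0.086,"gripper":0.6},{"x":-0.04,"y":-0.08,"z":0.01,"rx":0,"ry":0,"rz":0.115,"gripper":0.6},{"x":-0.05,"y":-0.096,"z":0.0116,"rx":0.0004,"ry":0.0002,"rz":0.144,"gripper":0.6},{"x":-0.05,"y":-0.096,"z":0.0116,"rx":0.0005,"ry":0.0003,"rz":0.173,"gripper":0.6},{"x":-0.05,"y":-0.096,"z":0.0116,"rx":0.0006,"ry":0.0003,"rz":0.202,"gripper":0.6},{"x":-0.05,"y":-0.096,"z":0.0116,"rx":0.0007,"ry":0.0003,"rz":0.2335,"gripper":0.6},{"x":-0.05,"y":-0.096,"z":0.0116,"rx":0.0007,"ry":0.0003,"rz":0.2335,"gripper":0.6},{"x":-0.05,"y":-0.096,"z":0.0116,"rx":0.0007,"ry":0.0003,"rz":0.2335,"gripper":0.6}]'
cat > see.py <<'E'
import sys
from plan import *
ims=[]
for n,x,y in(('top',197,165),('scene',208,205)):
    d=cam(n); np.savez(n+'4.npz',**d); print(n,knobfit(d)); S=5;w,h=80,100
    im=ov(d,x,y,w,h,S,ang=float(sys.argv[2]))
    def P(q): return (((proj(d,C+np.asarray(q,float)@RC.T)-[x,y])+.5)*S).round().astype(int)
    tt=np.linspace(0,2*np.pi,60)
    cv2.polylines(im,[P(np.c_[22*np.cos(tt),22*np.sin(tt),0*tt+107])],1,(255,255,255),1)
    cv2.polylines(im,[P([[-23,0,20],[-23,0,81]])],0,(0,255,0),1); cv2.polylines(im,[P([[0,0,107],[-22,0,107]])],0,(0,255,0),1)
    ims.append(im)
cv2.imwrite(sys.argv[1],np.hstack(ims))
E
python3 see.py pics/placed.png 0.02
python3 - <<'E'
from plan import *
p,Rm,s=now();print(s['joints'].round(1),((p-C)@RC).round(1))
rows('dn80',knob(.02,80,86),Rc(31.5));rows('dn22',knob(.02,23,86),Rc(31.5))
E
```

```text
time_s: 21.35
ee_pos: [524.9, 144.0, 278.5]
ee_rot: [159.4, 12.4, 102.4]
wrist_force: [-0.7, -0.2, -0.1]
opening: 33.7
gripper_force: 0.0
top [(np.float64(39.75), np.float64(0.0)), (np.float64(39.75), np.float64(0.04)), (np.float64(40.25), np.float64(0.02)), (np.float64(46.75), np.float64(0.06))]
scene [(np.float64(35.75), np.float64(0.04)), (np.float64(40.5), np.float64(0.0)), (np.float64(41.5), np.float64(0.02)), (np.float64(48.25), np.float64(-0.02))]
[ 14.8  12.3 -54.9 111.4  37.9  53.4 -44.7] [ 69.1 -52.  167.2]
dn80 xyz [0.0013 0.0016 0.109 ] r [-0.0005  0.0001  0.0003] |mm| 87.2 deg 0.2 world [560. 135. 199.]
dn22 xyz [0.0013 0.0019 0.1803] r [-0.0005  0.0001  0.0003] |mm| 144.2 deg 0.2 world [582. 128. 147.]
```

View pics/placed.png

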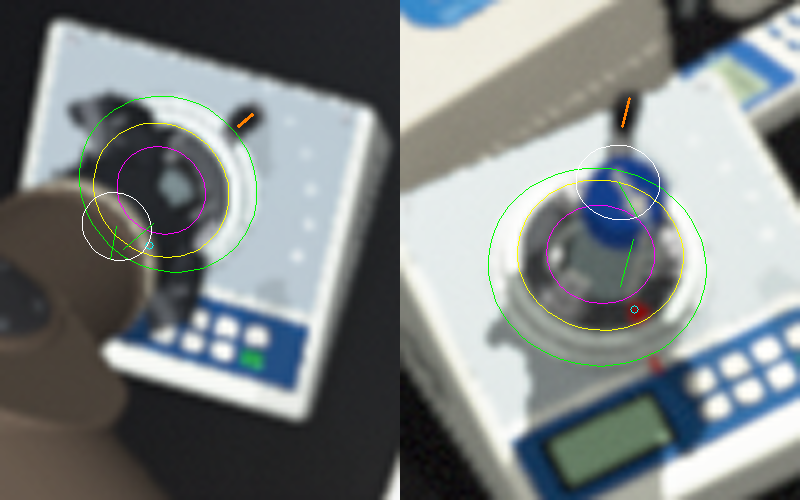

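The cell stands upright on the seat, blue cap at (625,195) in the right half, with its offset a few mm downhill, and the lever is fully open. I'll measure the offset and line angle numerically before closing.

```bash
cat > fit.py <<'E'
import sys
from plan import *
d=dict(np.load(sys.argv[1])); hsv=cv2.cvtColor(d['color'],cv2.COLOR_RGB2HSV)
blue=((hsv[...,0]>100)&(hsv[...,0]<130)&(hsv[...,1]>120)&(hsv[...,2]>50)).astype(np.uint8)
c=proj(d,W([0,0,95]))[0]; s=np.zeros_like(blue); s[int(c[1])-16:int(c[1])+20,int(c[0])-16:int(c[0])+17]=1
m=cv2.morphologyEx(blue*s,cv2.MORPH_CLOSE,np.ones((5,5))); k,l,st,_=cv2.connectedComponentsWithStats(m); m=l==1+st[1:,4].argmax()
t=np.linspace(0,2*np.pi,60)[:-1]
def mask(x,y):
    pts=np.vstack([np.c_[x+22*np.cos(t),y+22*np.sin(t),0*t+z] for z in(81,107)]); h=cv2.convexHull((proj(d,C+pts@RC.T)*16).round().astype(np.int32))
    M=np.zeros((400,640),np.uint8); cv2.fillConvexPoly(M,h,1,shift=4); return M>0
r=sorted(((mask(x,y)&m).sum()/(mask(x,y)|m).sum(),x,y) for x in range(-12,13) for y in range(-12,13))[::-1][:4]; print([tuple(np.round(a,2)) for a in r])
b=r[0]; top0=W([b[1],b[2],107]); v,u=np.nonzero(m)
q=(rayplane(d,np.c_[u,v],top0,RC[:,2])-top0)@RC; k=np.hypot(q[:,0],q[:,1])<20; w=np.clip(d['color'].min(-1).astype(float)-80,0,None)[v,u][k]; a=q[k,:2]
cc=(a*w[:,None]).sum(0)/w.sum(); e=np.linalg.eigh(((a-cc)*w[:,None]).T@(a-cc))[1][:,1]; print('arrow dir chuck deg',np.degrees(np.arctan2(e[1],e[0])).round(1),'centroid',cc.round(1),w.sum())
P=cloud(d); Q=(P[m]-C)@RC; k=(abs(Q[:,2]-107)<3); print('top pts',k.sum(),Q[k].mean(0).round(1))
E
python3 fit.py scene4.npz
python3 - <<'E'
from h import *
d=dict(np.load('scene4.npz')); im=d['color'][215:275,215:295]
cv2.imwrite('pics/z.png',cv2.resize(im,(800,600),interpolation=cv2.INTER_CUBIC)[...,::-1])
E
```

```text
[(np.float64(0.72), np.float64(-4.0), np.float64(-1.0)), (np.float64(0.72), np.float64(-5.0), np.float64(-3.0)), (np.float64(0.72), np.float64(-5.0), np.float64(0.0)), (np.float64(0.72), np.float64(-6.0), np.float64(0.0))]
arrow dir chuck deg -176.8 centroid [-7.7 -1.6] 2000.0
top pts 132 [-9.900e+00  1.000e-01  1.065e+02]
```

View pics/z.png

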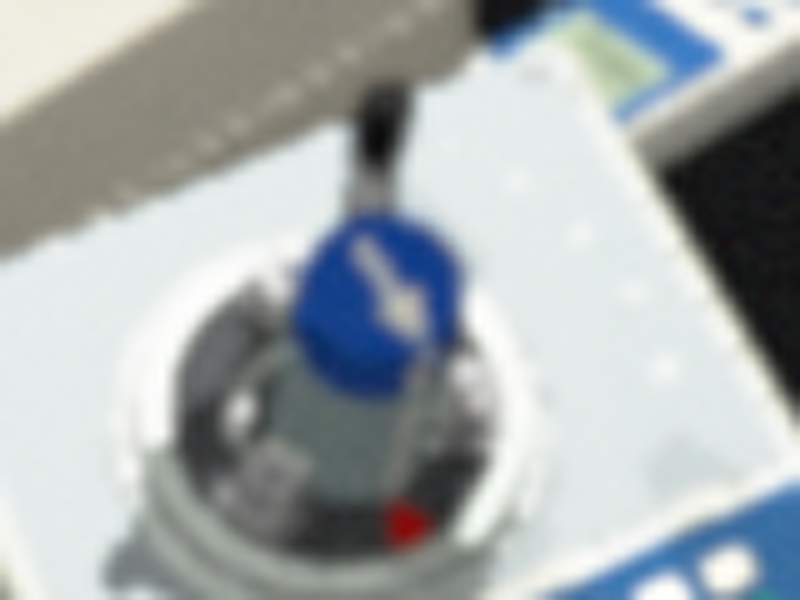

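The enlarged view shows the arrow running (360,245) to (415,325), and the white line heading to the red mark at (405,525), so alignment is within a few degrees. The cell leans slightly downhill against the open jaws. Going down to the knob.

```bash
python3 -m jog '[{"x":0.0013,"y":0.0017,"z":0.04,"rx":0,"ry":0,"rz":0,"gripper":0.6},{"x":0.0013,"y":0.0017,"z":0.08,"rx":0,"ry":0,"rz":0,"gripper":0.6},{"x":0.0013,"y":0.0017,"z":0.109,"rx":0,"ry":0,"rz":0,"gripper":0.6},{"x":0.0013,"y":0.0017,"z":0.109,"rx":0,"ry":0,"rz":0,"gripper":0.6},{"x":0.0013,"y":0.0018,"z":0.125,"rx":0,"ry":0,"rz":0,"gripper":0.6},{"x":0.0013,"y":0.0018,"z":0.145,"rx":0,"ry":0,"rz":0,"gripper":0.6},{"x":0.0013,"y":0.0018,"z":0.165,"rx":0,"ry":0,"rz":0,"gripper":0.6},{"x":0.0013,"y":0.0018,"z":0.18,"rx":0,"ry":0,"rz":0,"gripper":0.6},{"x":0.0013,"y":0.0018,"z":0.18,"rx":0,"ry":0,"rz":0,"gripper":0.6},{"x":0.0013,"y":0.0018,"z":0.18,"rx":0,"ry":0,"rz":0,"gripper":0.6}]'
python3 - <<'E'
from plan import *
p,Rm,s=now();t=(p-C)@RC;print(t.round(1),(RC.T@s['wrist_force']).round(1))
for a in np.arange(.1,1.1,.1): rows(round(a,2),knob(a,23,85),Rc(31.5))
E
```

```text
time_s: 22.7
ee_pos: [581.8, 128.2, 147.4]
ee_rot: [159.4, 12.3, 102.2]
wrist_force: [0.2, 0.6, -0.7]
opening: 33.9
gripper_force: 0.0
[ 69.7 -50.4  23.6] [-0.3  0.6 -0.6]
0.1 xyz [-0.0019 -0.0088  0.0008] r [-0.0004  0.0001 -0.0001] |mm| 7.3 deg 0.2 world [576. 125. 145.]
0.2 xyz [-0.0047 -0.0191  0.0008] r [-0.0004  0.0001 -0.0001] |mm| 15.7 deg 0.2 world [569. 120. 142.]
0.3 xyz [-0.0064 -0.0296  0.0009] r [-0.0004  0.0001 -0.0001] |mm| 24.2 deg 0.2 world [562. 117. 140.]
0.4 xyz [-0.007  -0.0402  0.0009] r [-0.0004  0.0001 -0.0001] |mm| 32.6 deg 0.2 world [554. 114. 137.]
0.5 xyz [-0.0066 -0.0508  0.0009] r [-0.0004  0.0001 -0.0001] |mm| 41.0 deg 0.2 world [547. 112. 134.]
0.6 xyz [-0.0052 -0.0613  0.0009] r [-0.0004  0.0001 -0.0001] |mm| 49.2 deg 0.2 world [539. 111. 131.]
0.7 xyz [-0.0026 -0.0716  0.001 ] r [-0.0004  0.0001 -0.0001] |mm| 57.4 deg 0.2 world [531. 111. 127.]
0.8 xyz [ 0.0009 -0.0817  0.001 ] r [-0.0004  0.0001 -0.0001] |mm| 65.3 deg 0.2 world [523. 111. 124.]
0.9 xyz [ 0.0054 -0.0913  0.001 ] r [-0.0004  0.0001 -0.0001] |mm| 73.2 deg 0.2 world [516. 112. 121.]
1.0 xyz [ 0.0108 -0.1004  0.001 ] r [-0.0004  0.0001 -0.0001] |mm| 80.8 deg 0.2 world [508. 115. 117.]
```

```bash
python3 -m jog '[{"x":-0.0019,"y":-0.0088,"z":0,"rx":0,"ry":0,"rz":0,"gripper":0.6},{"x":-0.0047,"y":-0.019,"z":0,"rx":0,"ry":0,"rz":0,"gripper":0.6},{"x":-0.0057,"y":-0.0245,"z":0,"rx":0,"ry":0,"rz":0,"gripper":0.6},{"x":-0.0064,"y":-0.0296,"z":0,"rx":0,"ry":0,"rz":0,"gripper":0.6},{"x":-0.007,"y":-0.04,"z":0,"rx":0,"ry":0,"rz":0,"gripper":0.6},{"x":-0.0066,"y":-0.051,"z":0,"rx":0,"ry":0,"rz":0,"gripper":0.6},{"x":-0.006,"y":-0.056,"z":0,"rx":0,"ry":0,"rz":0,"gripper":0.6},{"x":-0.0052,"y":-0.0613,"z":0,"rx":0,"ry":0,"rz":0,"gripper":0.6},{"x":-0.004,"y":-0.0665,"z":0,"rx":0,"ry":0,"rz":0,"gripper":0.6},{"x":-0.0026,"y":-0.0716,"z":0,"rx":0,"ry":0,"rz":0,"gripper":0.6}]'
cat > kk.py <<'E'
from plan import *
p,Rm,s=now();t=(p-C)@RC;a=-.61-np.arctan2(t[1],t[0]);print('tcp ang',a.round(3),np.hypot(*t[:2]).round(1),t.round(1),(RC.T@s['wrist_force']).round(1))
d=cam('scene');np.savez('scene5.npz',**d);print(knobfit(d))
for a in np.arange(.75,1.06,.05): rows(round(a,2),knob(a,23,85),Rc(31.5))
E
python3 kk.py; python3 fit.py scene5.npz
```

```text
time_s: 23.95
ee_pos: [530.4, 110.4, 127.5]
ee_rot: [159.4, 12.3, 102.2]
wrist_force: [2.5, -1.0, 1.6]
opening: 34.5
gripper_force: 1.4
tcp ang 0.707 85.2 [ 21.4 -82.5  23.3] [ 3.1 -0.2  0.4]
[(np.float64(22.25), np.float64(0.56)), (np.float64(27.0), np.float64(0.62)), (np.float64(29.25), np.float64(0.5)), (np.float64(30.0), np.float64(0.58))]
0.75 xyz [ 0.0016 -0.0035  0.0004] r [-0.0006  0.0001 -0.0001] |mm| 3.1 deg 0.2 world [527. 111. 126.]
0.8 xyz [ 0.0034 -0.0085  0.0004] r [-0.0006  0.0001 -0.0001] |mm| 7.3 deg 0.2 world [523. 111. 124.]
0.85 xyz [ 0.0056 -0.0133  0.0004] r [-0.0006  0.0001 -0.0001] |mm| 11.6 deg 0.2 world [519. 112. 122.]
0.9 xyz [ 0.008  -0.0181  0.0004] r [-0.0006  0.0001 -0.0001] |mm| 15.8 deg 0.2 world [516. 112. 121.]
0.95 xyz [ 0.0106 -0.0227  0.0004] r [-0.0006  0.0001 -0.0001] |mm| 20.0 deg 0.2 world [512. 113. 119.]
1.0 xyz [ 0.0134 -0.0272  0.0004] r [-0.0006  0.0001 -0.0001] |mm| 24.3 deg 0.2 world [508. 115. 117.]
1.05 xyz [ 0.0165 -0.0315  0.0005] r [-0.0006  0.0001 -0.0001] |mm| 28.5 deg 0.2 world [505. 116. 115.]
[(np.float64(0.74), np.float64(-4.0), np.float64(-1.0)), (np.float64(0.74), np.float64(-1.0), np.float64(-2.0)), (np.float64(0.74), np.float64(-5.0), np.float64(-3.0)), (np.float64(0.74), np.float64(-3.0), np.float64(-1.0))]
arrow dir chuck deg -178.1 centroid [-2.3 -1.1] 5946.0
top pts 132 [ -5.1   0.5 106.2]
```

Knob near 0.60; the cell is centring, with its line still on the mark. Closing slowly to TCP 0.96 (knob about 0.855).

```bash
python3 -m jog '[{"x":0.0016,"y":-0.0035,"z":0,"rx":0,"ry":0,"rz":0,"gripper":0.6},{"x":0.0025,"y":-0.006,"z":0,"rx":0,"ry":0,"rz":0,"gripper":0.6},{"x":0.0034,"y":-0.0085,"z":0,"rx":0,"ry":0,"rz":0,"gripper":0.6},{"x":0.0045,"y":-0.011,"z":0,"rx":0,"ry":0,"rz":0,"gripper":0.6},{"x":0.0056,"y":-0.0133,"z":0,"rx":0,"ry":0,"rz":0,"gripper":0.6},{"x":0.0068,"y":-0.0157,"z":0,"rx":0,"ry":0,"rz":0,"gripper":0.6},{"x":0.008,"y":-0.0181,"z":0,"rx":0,"ry":0,"rz":0,"gripper":0.6},{"x":0.0093,"y":-0.0204,"z":0,"rx":0,"ry":0,"rz":0,"gripper":0.6},{"x":0.0106,"y":-0.0227,"z":0,"rx":0,"ry":0,"rz":0,"gripper":0.6},{"x":0.0112,"y":-0.0236,"z":0,"rx":0,"ry":0,"rz":0,"gripper":0.6}]'
python3 kk.py; python3 fit.py scene5.npz
```

```text
time_s: 25.25
ee_pos: [512.4, 113.5, 119.6]
ee_rot: [159.3, 12.3, 102.1]
wrist_force: [6.3, -2.9, 1.4]
opening: 34.1
gripper_force: 2.8
tcp ang 0.941 84.8 [  1.7 -84.8  23.4] [ 6.8 -0.9 -1.6]
[(np.float64(27.5), np.float64(0.86)), (np.float64(29.0), np.float64(0.82)), (np.float64(29.75), np.float64(0.88)), (np.float64(30.5), np.float64(0.6))]
0.75 xyz [-0.0087  0.0183  0.0005] r [-0.0004  0.0003 -0.0002] |mm| 16.2 deg 0.2 world [527. 111. 126.]
0.8 xyz [-0.0068  0.0133  0.0005] r [-0.0004  0.0003 -0.0002] |mm| 12.0 deg 0.2 world [523. 111. 124.]
0.85 xyz [-0.0047  0.0084  0.0005] r [-0.0004  0.0003 -0.0002] |mm| 7.7 deg 0.2 world [519. 112. 122.]
0.9 xyz [-0.0023  0.0037  0.0005] r [-0.0004  0.0003 -0.0002] |mm| 3.5 deg 0.2 world [516. 112. 121.]
0.95 xyz [ 0.0003 -0.001   0.0005] r [-0.0004  0.0003 -0.0002] |mm| 0.9 deg 0.2 world [512. 113. 119.]
1.0 xyz [ 0.0031 -0.0055  0.0005] r [-0.0004  0.0003 -0.0002] |mm| 5.0 deg 0.2 world [508. 115. 117.]
1.05 xyz [ 0.0061 -0.0098  0.0005] r [-0.0004  0.0003 -0.0002] |mm| 9.3 deg 0.2 world [505. 116. 115.]
[(np.float64(0.77), np.float64(-4.0), np.float64(-1.0)), (np.float64(0.76), np.float64(-1.0), np.float64(-2.0)), (np.float64(0.76), np.float64(2.0), np.float64(-2.0)), (np.float64(0.76), np.float64(1.0), np.float64(-3.0))]
arrow dir chuck deg -178.3 centroid [-0.8 -1.5] 6101.0
top pts 134 [ -2.8  -0.2 106.5]
```

Knob force rose from 3 to 7 N, so the jaws are gripping and the line is within 2° of the mark. A slight extra nudge, then centre the fingers off the knob and retract.

```bash
python3 -m jog '[{"x":0.001,"y":-0.0018,"z":0,"rx":0,"ry":0,"rz":0,"gripper":0.6},{"x":0.001,"y":-0.0018,"z":0,"rx":0,"ry":0,"rz":0,"gripper":0.6},{"x":-0.004,"y":0.0075,"z":0,"rx":0,"ry":0,"rz":0,"gripper":0.6},{"x":-0.004,"y":0.0075,"z":0,"rx":0,"ry":0,"rz":0,"gripper":0.6},{"x":-0.004,"y":0.0075,"z":-0.01,"rx":0,"ry":0,"rz":0,"gripper":0.6},{"x":-0.004,"y":0.0075,"z":-0.06,"rx":0,"ry":0,"rz":0,"gripper":0.6},{"x":-0.004,"y":0.0075,"z":-0.12,"rx":0,"ry":0,"rz":0,"gripper":0.6},{"x":-0.004,"y":0.0075,"z":-0.18,"rx":0,"ry":0,"rz":0,"gripper":0.6},{"x":-0.004,"y":0.0075,"z":-0.2,"rx":0,"ry":0,"rz":0,"gripper":0.6},{"x":-0.004,"y":0.0075,"z":-0.2,"rx":0,"ry":0,"rz":0,"gripper":0.6}]'
python3 see.py pics/final.png 0.86; python3 fit.py scene4.npz
```

```text
time_s: 26.55
ee_pos: [455.9, 132.1, 269.6]
ee_rot: [159.2, 12.3, 102.2]
wrist_force: [-0.1, 0.8, -0.5]
opening: 33.9
gripper_force: 0.0
top [(np.float64(40.5), np.float64(0.78)), (np.float64(40.5), np.float64(0.8)), (np.float64(40.5), np.float64(0.82)), (np.float64(44.75), np.float64(0.84))]
scene [(np.float64(28.5), np.float64(0.82)), (np.float64(31.5), np.float64(0.84)), (np.float64(38.75), np.float64(0.86)), (np.float64(43.75), np.float64(0.88))]
[(np.float64(0.74), np.float64(1.0), np.float64(0.0)), (np.float64(0.74), np.float64(-4.0), np.float64(-1.0)), (np.float64(0.74), np.float64(-1.0), np.float64(-2.0)), (np.float64(0.74), np.float64(2.0), np.float64(-2.0))]
arrow dir chuck deg 179.0 centroid [-3.8 -2.2] 5796.0
top pts 134 [ -1.7  -0.9 106.5]
```

View pics/final.png

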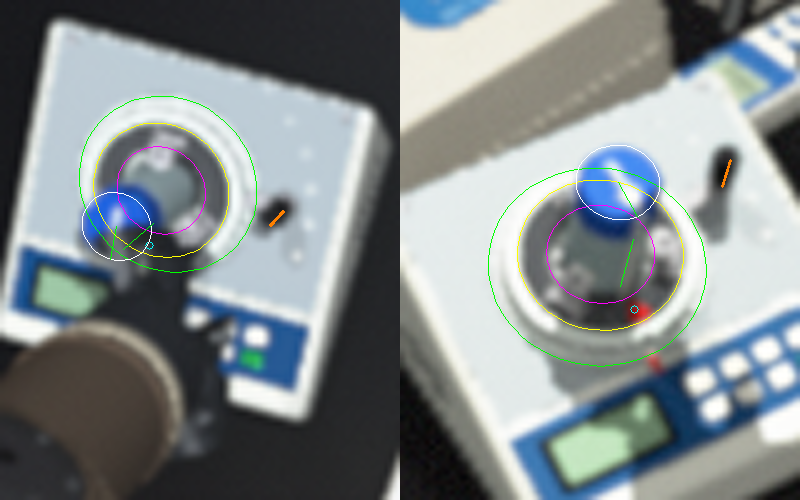

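The picture shows the cell square on the axis: the cap fills the predicted circle at (618,182), the arrow is about 1° off the mark, and the knob is at about 0.82. The jaw load felt at the knob was about 4 N, so all three jaws grip, and the arm is clear.

```bash
python3 -c "
from rig import ctrl
print(ctrl.sign_off())"
```

```text
the job is handed in; nothing more can be done
None
```

I handed the job in at about 27 s: the blue-capped cell stands square on the seat with its line about 1° off the red mark. The lever is at about 0.82 with the jaws gripping, judged from the force at the knob because jaw forces can't be read directly. The arm is clear; I didn't re-measure the standards and bottles at the end.

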